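Hang a fired glaze test tile on the revolving sample stand

ROBOT

A 6-joint arm with a two-finger parallel gripper is mounted at the origin on the work surface. World frame = base frame: x ahead of the robot, y to its left, z up, the work surface at z = 0. Lengths are in m, angles in rad, forces in N, time in s.
With the tool pointing down it reaches from about 0.3 to 1 m from the base axis. Payload 5.1 kg.
Tool frame: the origin (TCP) lies midway between the tips of the shut fingers; the grasp point (between the pads) lies 19 mm behind it (env.grip_point_offset is the distance from the TCP to the grasp point, in m); z points along the fingers, y is the direction in which the jaws open and shut (so a half turn about z gives the same grasp; the last joint's range is limited). The gripper opens to 95 mm and grips with 3 to 60 N. Pads are 20 mm wide; open, the fingers measure 119 mm over their backs; the gripper's body (75 mm by 180 mm) begins 59 mm behind the grasp point.
Start: joints at [1.2, 0.124, 1.65, -0, 1.367, -0.083], TCP at [0.185, 0.623, 0.215] pointing down, gripper open.
Joint ranges: [-2.61, 2.61], [-1.02, 2.33], [0.03, 2.71], [-1.35, 4.49], [0.32, 2.68], [-2.91, 2.91]. Speed limits (rad/s): [2.57, 2.57, 3.14, 3.14, 3.14, 3.14].

INTERFACE

Orientations are given as a unit quaternion [x, y, z, w].
In Python, from station import env gives the robot as it stands.
- The arm moves only by the tool servo_tool, never from a script. Its argument "plan" is a list of rows, each a list of 6 numbers: the shift along the tool's x, y, z in units of 30 mm (1.0 is 30 mm), then the turn, a rotation vector about the tool's x, y, z in rad. A call has 1 to 12 rows; each row is the pose to reach, as a shift and turn from the pose commanded when the call began, along the tool's axes at that moment; what a row does not reach only later rows make up. A row lasts 1/12 s, in which the tool goes at most 41.7 mm and 7.16 degrees, less where a joint would pass 70% of its speed; a pose out of reach is approached as far as the arm can. A call with a gripper value outside its range is refused whole. "gripper" is the finger opening in mm, from 0 to 95.1, set as the call begins (left out, the last holds). The fingers move at their own pace and stop on an object; the grip force is fixed at half the most. Time passes only in rows, so rows that repeat a pose let the fingers close. It gives the time, the measured TCP pose, the force and the opening at its end, in the units of the state.
- env.sense(): the state, without advancing time (a new reading comes with each control period).
- env.get_image(name): name is "side" or "top"; returns the picture (384x512x3 uint8, red, green, blue); there is no depth.
- env.get_calibration(name): a dict with "fx", "fy", "cx", "cy" (pixels), "R" (3x3) and "t" (3): a world point X has camera coordinates R X + t. Camera axes: x right, y down, z forward; pixel columns grow to the right and rows downward; lengths in m; the calibration is good to about 2 mm. A picture is of the moment at which its call begins. get_calibration takes no time and is no camera call.
- env.close_job(): hands the job in, once; it reports no verdict.
The state is a dict: "time": time; "q": joint angles; "qd": joint speeds; "joint_torque": joint torques, N m; "position": TCP position; "eef_rot": TCP orientation; "wrist_force": force on the tool from outside, world axes, zero at the start; "torque": the same for the moment, N m; "finger_gap": opening from 0.0 (shut) to 1.0 (fully open).
Only numpy, scipy, OpenCV 4.12 (cv2) and the standard library are available. Lean on these libraries where they do the work, as an engineer would, in place of code of your own. Each camera call takes 0.05 s, during which the arm holds its last target.

TASK

Turn the revolving tile stand (there is a wooden knob on top for it) until its one empty peg points to the front, towards the robot's side of the table. Then take the green test tile from the ware board and hang it on that peg by its hole: slide it all the way back against the wooden head, let the peg take its weight, and let go. Glaze chips at a light knock and the pegs' height is not known, so find the peg gently by feel; do not knock the tiles already hung, and leave everything else on the table where it is.

Things in the scene. Friction and masses are not known exactly. Their poses are not given: they have to be found in the camera images.
- stand: round dark steel foot of the revolving stand, 180 mm across, 30 mm tall, fixed to the table; origin at the centre of its underside, on the turning axis. Its x and y axes stay parallel to the world's; the front is its -x side, towards the robot.
- rack (a joint): angle of the revolving part about the vertical axis, rad, growing counter-clockwise seen from above; no stops, it turns freely either way against a steady bearing drag of about 0.1 N m and stays where it is left; a push of about 1 N sideways on a peg's tip also turns it. At 0 (or any whole turn) the empty peg points straight to the front (-x).
- rack_axis (a point): point on the turning axis 190 mm above the table; turns with the rack, its -x axis points out along the empty peg. The round wooden head (130 mm across, 20 mm thick) is clamped on the 18 mm post by a thumbscrew at a height nobody has measured: its mid-height is anywhere from 14 mm below to 14 mm above this point. Five pegs at 72 degrees stick out of its rim, four carry a tile.
- free_peg (a point): where the empty peg's tip would be if the head's mid-height were exactly 190 mm up; the true tip is up to 14 mm straight above or below, to be found by feel. Each peg is a 6 mm steel rod cut off square; it leaves the head's rim (65 mm from the axis) at mid-height and rises 15 degrees outwards, its tip 115 mm from the axis and 13 mm above its root.
- knob (a point): centre of the wooden knob on top of the post, a round knob 36 mm across and 30 mm tall on the turning axis, turning with the rack; the head's top is at least 33 mm below its centre.
- tile: the green test tile to hang: glazed stoneware, inverted T, standing on its foot; about 110 g. Plate 8 mm thick (its x), 44 mm wide (its y), 90 mm tall (its z); foot 36 mm (x) by 44 mm (y) by 8 mm. Origin: centre of the foot's underside. Both faces alike. Its glaze chips if pressed on or struck against any part of the stand with more than 10 N.
- tile_hole (a point): centre of the hanging hole of the green tile: 12 mm wide, through the 8 mm thickness along the tile's x, 70 mm above the origin, 20 mm below the top edge. When hung, the hole's upper edge rests on the peg.
- board: plywood ware board 140 by 300 mm, 15 mm thick, fixed; origin at the centre of its underside. The three standing tiles stand on it in a row.
- tile_ochre: ochre-yellow test tile of the same shape standing on the board, to be left alone
- tile_white: white test tile of the same shape standing on the board, to be left alone
- hung1 (a joint): sideways swing, rad, of the rust-red tile already hung on the first peg counter-clockwise (seen from above) from the empty one, close to the rim; 0 hanging straight. Same shape as the green tile; hangs from 20 mm above to 70 mm below its peg. Do not knock it.
- hung2 (a joint): sideways swing, rad, of the dark blue tile already hung on the second peg counter-clockwise, close to the rim; 0 hanging straight. Same shape as the green tile; hangs from 20 mm above to 70 mm below its peg. Do not knock it.
- hung3 (a joint): sideways swing, rad, of the cream tile already hung on the third peg counter-clockwise, close to the rim; 0 hanging straight. Same shape as the green tile; hangs from 20 mm above to 70 mm below its peg. Do not knock it.
- hung4 (a joint): sideways swing, rad, of the black tile already hung on the fourth peg counter-clockwise, next to the empty one on its clockwise side, close to the rim; 0 hanging straight. Same shape as the green tile; hangs from 20 mm above to 70 mm below its peg. Do not knock it.
- bowl: grey unfired bowl, 124 mm across, 62 mm tall, behind; leave alone
- jar: clear glaze jar with white cap, 72 mm across, 100 mm tall, behind; leave alone
- cup: blue mug, 76 mm across, 85 mm tall, behind; leave alone
- brush: glazing brush lying on the table near the robot; leave alone
- rib: round flat wooden throwing rib, 84 mm across, 7 mm thick, lying near the robot; leave alone
There are look-alikes about, which are no part of the job. What is shaped like the tile but blue or red is not meant.

How it is judged:
By the outcome, as a careful person would: the job done as asked, in the order asked, and still so for the second after the job is handed in, with the robot touching nothing.
It also fails if it takes over 72 s, if anything falls off the work surface, if the arm or the gripper's body presses on something with over 40 N, if the wrist force passes 120 N, or if a joint passes its speed limit or range.

## Working session

There is one attempt and no reset: what is moved stays moved. The work goes in short steps, Python scripts to look and compute and a tool call to move; the robot and the scene stay as the last step left them, time stands still between calls to the robot, and variables do not carry over. Pictures are saved under pics/ and viewed, and the job is handed in when it is done.

Besides the shell and the picture viewer there is one more tool, called after "Request:" as name(argument=value, ...) on one line, values as JSON. servo_tool: Moves the arm, as the interface text tells. Its arguments: {"type":"object","properties":{"plan":{"type":"array"},"gripper":{"type":"number"}},"required":["plan"]}

```bash
ls; mkdir -p pics; python3 - <<'E'
from station import env
import cv2,numpy as np
s=env.sense();print(s)
for n in("side","top"):
    im=env.get_image(n);cv2.imwrite(f"pics/{n}0.png",im[:,:,::-1]);c=env.get_calibration(n);print(n,c)
E
```

```text
pics
{'time': 0.0, 'q': array([ 1.20043054e+00,  1.24502945e-01,  1.65165349e+00, -3.29121596e-05,
        1.36749690e+00, -8.25830747e-02]), 'qd': array([ 3.72122389e-04, -8.75234776e-04, -5.37937900e-05,  4.99289154e-05,
       -3.85779777e-04,  2.66475138e-04]), 'joint_torque': array([ 1.59001200e-03, -4.17630064e+01, -3.59920835e+01,  7.75501644e-02,
        4.94759681e-02, -1.75438690e-04]), 'position': array([0.1842828 , 0.62266632, 0.21340057]), 'eef_rot': array([ 1.43391952e-01,  9.89665442e-01, -1.00765181e-03, -2.15654743e-04]), 'wrist_force': array([ 0.35204892,  0.63407944, -0.26129041]), 'torque': array([-0.01797979,  0.00871153, -0.01050625]), 'finger_gap': 1.0018659139560693}
side {'fx': 379.61047091647686, 'fy': 379.61047091647686, 'cx': 258.378677472381, 'cy': 197.70090511443968, 'R': array([[ 0.73493651, -0.677985  , -0.01430603],
       [-0.37399103, -0.38762842, -0.84254075],
       [ 0.56568457,  0.62456429, -0.53844259]]), 't': array([-0.40621014,  0.32031911,  0.91259681])}
top {'fx': 433.76241333300584, 'fy': 433.76241333300584, 'cx': 253.46672526387874, 'cy': 196.55096091057032, 'R': array([[ 0.02474772, -0.99963281, -0.01103615],
       [-0.9960549 , -0.02371507, -0.0855116 ],
       [ 0.08521847,  0.01310882, -0.99627605]]), 't': array([-0.05405608,  0.54055525,  1.18270899])}
```

View pics/side0.png

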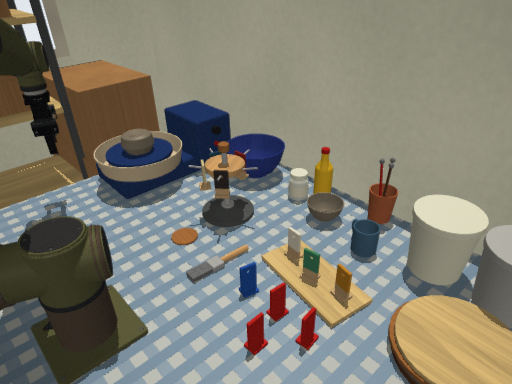

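View pics/top0.png

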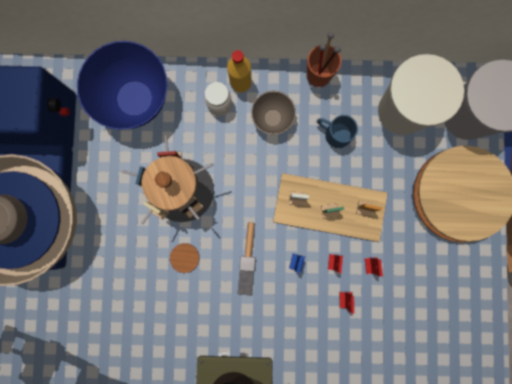

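```bash
python3 - <<'E'
import cv2,numpy as np
s=cv2.imread("pics/side0.png");t=cv2.imread("pics/top0.png")
r=lambda im,x0,x1,y0,y1,k:cv2.resize(im[y0:y1,x0:x1],None,fx=k,fy=k,interpolation=cv2.INTER_CUBIC)
cv2.imwrite("pics/c1.png",r(t,120,245,140,240,6))
cv2.imwrite("pics/c2.png",r(s,180,270,130,230,6))
cv2.imwrite("pics/c3.png",np.vstack([r(t,265,395,165,245,4)[:,:520],r(s,255,385,220,290,4)]))
E
```

```text
(no output)
```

View pics/c1.png

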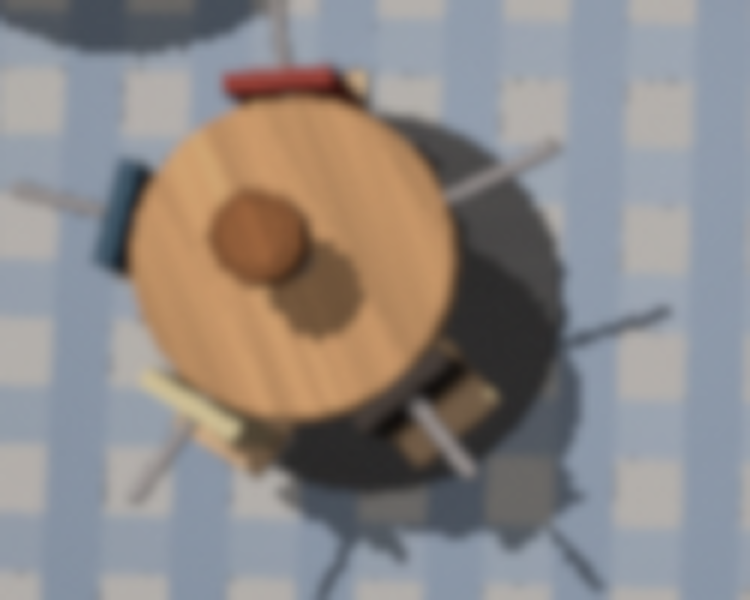

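View pics/c2.png

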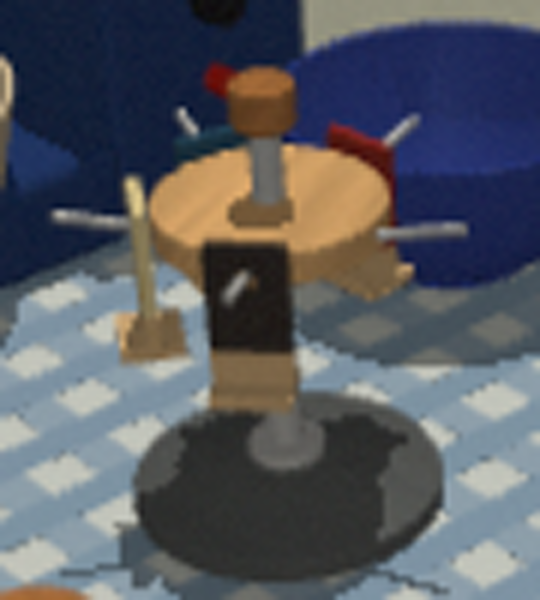

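View pics/c3.png

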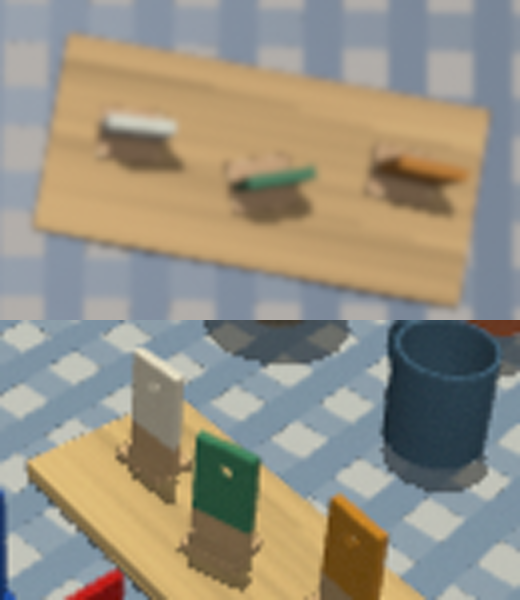

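The top crop shows the bare peg at the upper right, with its tip near (213,164) px. The red tile is the next one counter-clockwise and black the next one clockwise, which fits the description. The knob is at top (163,179) and side (224,147).

Tile candidates on the board, in the top view:
- White: (300,197).
- Green: (333,210).
- Ochre: (370,208).

The blue and red look-alikes stand on the table near (297,262), (335,262), (373,266) and (346,301). The one green tile, in the middle of the board, is the one meant, and the crop confirms it.

Next I'll measure.

```bash
cat > h.py <<'E'
import cv2,numpy as np
from station import env
C={n:env.get_calibration(n) for n in("side","top")}
def ray(n,uv):
    c=C[n];R=np.array(c["R"]);t=np.array(c["t"])
    d=R.T@np.array([(uv[0]-c["cx"])/c["fx"],(uv[1]-c["cy"])/c["fy"],1.]);return -R.T@t,d/np.linalg.norm(d)
def plane(n,uv,z):
    o,d=ray(n,uv);return o+d*(z-o[2])/d[2]
def tri(us,ut):
    o1,d1=ray("side",us);o2,d2=ray("top",ut)
    A=np.stack([d1,-d2],1);s=np.linalg.lstsq(A,o2-o1,rcond=None)[0]
    p,q=o1+s[0]*d1,o2+s[1]*d2;return (p+q)/2,np.linalg.norm(p-q)
def proj(n,X):
    c=C[n];p=np.array(c["R"])@X+np.array(c["t"]);return np.array([c["fx"]*p[0]/p[2]+c["cx"],c["fy"]*p[1]/p[2]+c["cy"]])
E
python3 - <<'E'
from h import *
np.set_printoptions(precision=4,suppress=True)
k,e=tri((223.4,146.6),(162.7,179.2));print("knob",k,e)
for nm,s,t in[("tip",(257.3,168),(213,164)),("black tip",None,None)]:
    if s: print(nm,*tri(s,t))
# wood head mask in top
t=cv2.imread("pics/top0.png");s=cv2.imread("pics/side0.png")
for n,im,b in(("top",t,(120,245,140,240)),("side",s,(195,255,140,182))):
    x0,x1,y0,y1=b;hs=cv2.cvtColor(im[y0:y1,x0:x1],cv2.COLOR_BGR2HSV)
    m=cv2.inRange(hs,(5,70,120),(22,255,255));m=cv2.morphologyEx(m,cv2.MORPH_OPEN,np.ones((3,3)))
    c=max(cv2.findContours(m,0,2)[0],key=cv2.contourArea);h=cv2.convexHull(c)
    print(n,cv2.contourArea(c),cv2.fitEllipse(h),"off",x0,y0)
    # knob
    m=cv2.inRange(hs,(3,110,60),(14,255,175));m=cv2.morphologyEx(m,cv2.MORPH_OPEN,np.ones((3,3)))
    for c in cv2.findContours(m,0,2)[0]: print(" k",cv2.contourArea(c),cv2.boundingRect(c))
# green tile
for n,im in(("top",t),("side",s)):
    hs=cv2.cvtColor(im,cv2.COLOR_BGR2HSV);m=cv2.inRange(hs,(65,90,40),(92,255,255))
    for c in cv2.findContours(m,0,1)[0]:
        if cv2.contourArea(c)>15: print(n,cv2.contourArea(c),cv2.boundingRect(c),cv2.minAreaRect(c),cv2.approxPolyDP(c,1.5,True).reshape(-1,2).tolist())
E
```

```text
knob [0.5573 0.1628 0.2489] 0.0007946047260251061
tip [0.6029 0.0555 0.1968] 0.00040120482306148475
top 2253.5 ((47.44667434692383, 44.5887336730957), (52.181034088134766, 60.3895149230957), 25.4499454498291) off 120 140
 k 4.0 (57, 46, 3, 3)
 k 4.0 (52, 45, 3, 3)
 k 223.0 (34, 31, 19, 18)
 k 47.5 (41, 13, 15, 5)
side 256.0 ((38.852542877197266, 24.317819595336914), (19.044540405273438, 23.53133201599121), 178.41049194335938) off 195 140
 k 4.0 (41, 13, 3, 3)
 k 85.0 (22, 1, 12, 12)
side 250.0 (303, 249, 17, 24) ((310.5154113769531, 260.376953125), (15.504341125488281, 21.706079483032227), 7.125016689300537) [[305, 249], [303, 266], [316, 272], [319, 254]]
```

```bash
python3 - <<'E'
from h import *
np.set_printoptions(precision=4,suppress=True)
t=cv2.imread("pics/top0.png");s=cv2.imread("pics/side0.png")
cv2.imwrite("pics/d1.png",np.hstack([cv2.resize(t[195:225,310:355],None,fx=10,fy=10,interpolation=0)[:300],cv2.resize(s[240:285,295:330],None,fx=10,fy=10,interpolation=0)[:300]]))
a=plane("top",(323,211.5),.105);b=plane("top",(343.7,208),.105);print(a,b,np.linalg.norm(a-b),(a+b)/2,np.degrees(np.arctan2(*(a-b)[[1,0]])))
a=plane("side",(304.3,248.3),.105);b=plane("side",(320,255.5),.105);print(a,b,np.linalg.norm(a-b),(a+b)/2,np.degrees(np.arctan2(*(a-b)[[1,0]])))
print("hole side",plane("side",(311.8,257.8),.085))
E
```

```text
[ 0.5003 -0.2221  0.105 ] [ 0.5106 -0.2753  0.105 ] 0.054138786164532764 [ 0.5055 -0.2487  0.105 ] 100.98461986098623
[ 0.505  -0.2319  0.105 ] [ 0.5127 -0.2784  0.105 ] 0.047166008652268554 [ 0.5088 -0.2551  0.105 ] 99.42277223649182
hole side [ 0.5089 -0.2558  0.085 ]
```

View pics/d1.png

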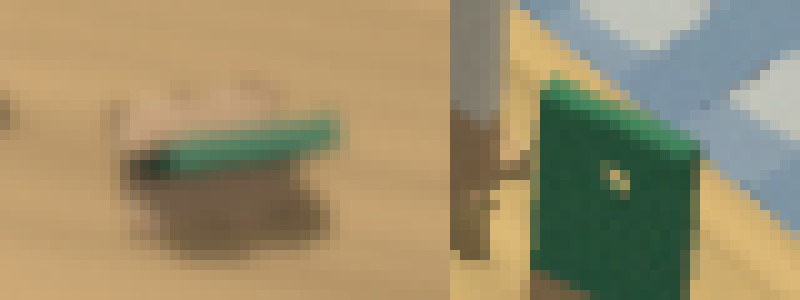

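```bash
python3 - <<'E'
from h import *
np.set_printoptions(precision=4,suppress=True)
a=plane("top",(326,210.7),.105);b=plane("top",(344,207.7),.105);print(a,b,np.linalg.norm(a-b),(a+b)/2,np.degrees(np.arctan2(*(a-b)[[1,0]])))
p,e=tri((312.5,252),(335,209.2));print("topcentre tri",p,e)
for n in C: print(n, proj(n,np.array([.508,-.252,.105])),"cam",-np.array(C[n]["R"]).T@C[n]["t"])
s=env.sense();p=s["position"];print(s["time"])
import scipy.spatial.transform as T
R=T.Rotation.from_quat(s["eef_rot"]).as_matrix();print(R)
print("to above knob, tool units:",R.T@(np.array([.5573,.1628,.30])-p)/.03)
E
```

```text
[ 0.5025 -0.2298  0.105 ] [ 0.5114 -0.276   0.105 ] 0.04706067014146577 [ 0.507  -0.2529  0.105 ] 100.85041005288983
topcentre tri [ 0.5084 -0.2545  0.104 ] 0.003922744433485496
side [310.9245 251.4246] cam [-0.0979 -0.7212  0.7555]
top [334.6509 208.7934] cam [ 0.439  -0.0567  1.2239]
0.1
[[-0.9589  0.2838 -0.0007]
 [ 0.2838  0.9589 -0.0018]
 [ 0.0001 -0.0019 -1.    ]]
to above knob, tool units: [-16.2726 -11.1766  -2.8644]
```

Request:
servo_tool(plan=[[0,0,-1.3,0,0,0],[0,0,-2.6,0,0,0],[0,0,-3.9,0,0,0],[0,0,-5,0,0,0],[-0.9,-0.6,-5,0,0,0],[-1.8,-1.2,-5,0,0,0],[-2.7,-1.8,-5,0,0,0],[-3.6,-2.4,-5,0,0,0],[-4.5,-3,-5,0,0,0],[-5.4,-3.6,-5,0,0,0],[-6.3,-4.2,-5,0,0,0],[-7.2,-4.8,-5,0,0,0]], gripper=70)

```text
time: 1.1
position: [0.3514, 0.4224, 0.3641]
eef_rot: [0.143, 0.99, -0.0, -0.0]
wrist_force: [0.5, 0.1, 0.9]
finger_gap: 0.734
```

```bash
cat >> h.py <<'E'
from scipy.spatial.transform import Rotation as Ro
def to(x,y,z,pr=True):
    s=env.sense();R=Ro.from_quat(s["eef_rot"]).as_matrix()
    print("t",round(s["time"],2),"p",np.round(s["position"],4),"psi",round(float(np.degrees(np.arctan2(R[1,1],R[0,1]))),2),"zdir",np.round(R[:,2],4),"q",np.round(s["q"],2),"F",np.round(s["wrist_force"],2),"T",np.round(s["torque"],3),"gap",round(s["finger_gap"]*95.1,1))
    if x is not None: print("units",np.round(R.T@(np.array([x,y,z])-s["position"])/.03,3))
E
python3 -c "
from h import *
to(.5573,.1628,.30)"
```

```text
t 1.1 p [0.3514 0.4224 0.3641] psi 73.52 zdir [-5.e-04 -5.e-04 -1.e+00] q [ 0.78 -0.15  1.67 -0.    1.62 -0.5 ] F [0.53 0.14 0.88] T [0.039 0.017 0.018] gap 69.8
units [-9.038 -6.349  2.138]
```

Request:
servo_tool(plan=[[-0.9,-0.63,0,0,0,0],[-1.8,-1.27,0,0,0,0],[-2.7,-1.9,0,0,0,0],[-3.6,-2.53,0,0,0,0],[-4.5,-3.16,0,0,0,0],[-5.4,-3.8,0,0,0,0],[-6.3,-4.4,0,0,0,0],[-7.2,-5.05,0,0,0,0],[-8.1,-5.7,0.5,0,0,0],[-8.8,-6.2,1,0,0,0],[-9,-6.34,1.4,0,0,0],[-9,-6.34,1.4,0,0,0]])

```text
time: 2.1
position: [0.555, 0.1631, 0.3182]
eef_rot: [0.145, 0.989, -0.001, -0.003]
wrist_force: [-0.7, -0.7, -0.4]
finger_gap: 0.734
```

```bash
python3 -c "
from h import *
to(.5573,.1628,.2415)"
```

```text
t 2.1 p [0.555  0.1631 0.3182] psi 73.35 zdir [-0.0069 -0.0013 -1.    ] q [ 0.19 -0.07  1.68 -0.    1.54 -1.09] F [-0.7  -0.71 -0.4 ] T [-0.042 -0.027  0.001] gap 69.8
units [-0.092  0.02   2.557]
```

Request:
servo_tool(plan=[[-0.04,0.02,0.5,0,0,0],[-0.04,0.02,1,0,0,0],[-0.04,0.02,1.5,0,0,0],[-0.04,0.02,2,0,0,0],[-0.04,0.02,2.3,0,0,0],[-0.04,0.02,2.55,0,0,0],[-0.04,0.02,2.55,0,0,0],[-0.04,0.02,2.55,0,0,0]])

```text
time: 2.77
position: [0.5567, 0.1654, 0.2459]
eef_rot: [0.143, 0.99, -0.0, -0.0]
wrist_force: [-0.8, 0.1, -0.1]
finger_gap: 0.733
```

```bash
python3 -c "
from h import *
to(.5573,.1628,.2415)
cv2.imwrite('pics/top1.png',cv2.resize(env.get_image('top')[110:250,100:270,::-1],None,fx=4,fy=4))"
```

```text
t 2.77 p [0.5567 0.1654 0.2459] psi 73.54 zdir [-4.e-04 -1.e-04 -1.e+00] q [ 0.2  -0.05  1.77 -0.    1.42 -1.09] F [-0.78  0.09 -0.06] T [ 0.003 -0.039  0.007] gap 69.7
units [-0.043 -0.079  0.148]
```

View pics/top1.png

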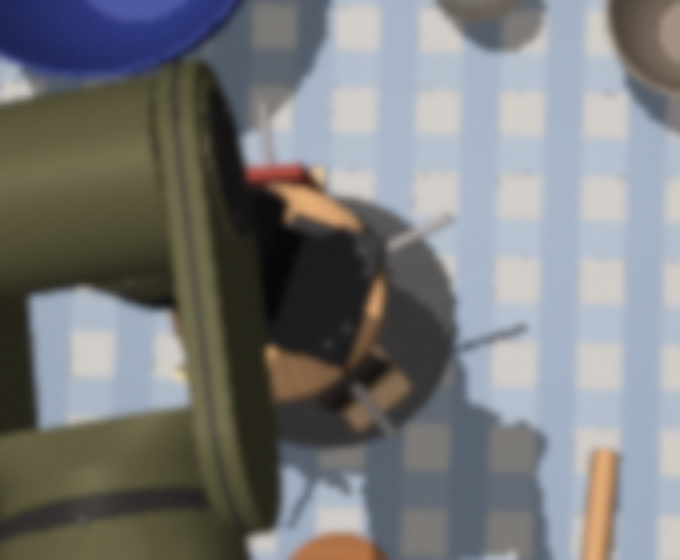

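Request:
servo_tool(plan=[[-0.04,-0.07,0.1,0,0,0],[-0.04,-0.07,0.1,0,0,0],[-0.04,-0.07,0.1,0,0,0],[-0.04,-0.07,0.1,0,0,0],[-0.04,-0.07,0.1,0,0,0]], gripper=40)

```text
time: 3.23
position: [0.5577, 0.1627, 0.2435]
eef_rot: [0.143, 0.99, 0.0, 0.0]
wrist_force: [0.1, 0.2, 0.4]
finger_gap: 0.452
```

```bash
python3 -c "
from h import *
to(.5573,.1628,.2415)"
```

```text
t 3.23 p [0.5577 0.1627 0.2435] psi 73.5 zdir [ 5.e-04  1.e-04 -1.e+00] q [ 0.19 -0.04  1.78  0.    1.41 -1.09] F [0.14 0.23 0.35] T [-0.037  0.038  0.018] gap 43.0
units [0.014 0.    0.066]
```

Request:
servo_tool(plan=[[0,0,0,0,0,0],[0,0,0,0,0,0],[0,0,0,0,0,0]], gripper=30)

```text
time: 3.48
position: [0.5573, 0.1616, 0.2433]
eef_rot: [0.143, 0.99, -0.001, -0.0]
wrist_force: [-1.1, -4.5, 1.3]
finger_gap: 0.367
```

```bash
python3 -c "
from h import *
to(.5573,.1628,.2415)"
```

```text
t 3.48 p [0.5573 0.1616 0.2433] psi 73.51 zdir [-8.0e-04 -2.6e-03 -1.0e+00] q [ 0.19 -0.04  1.78 -0.    1.41 -1.09] F [-1.12 -4.47  1.31] T [-0.995  0.375  0.027] gap 34.9
units [0.012 0.038 0.06 ]
```

Request:
servo_tool(plan=[[0,-0.03,0,0,0,0],[0,-0.03,0,0,0,0.01],[0,-0.03,0,0,0,0.03],[0,-0.03,0,0,0,0.06],[0,-0.03,0,0,0,0.1],[0,-0.03,0,0,0,0.15],[0,-0.03,0,0,0,0.2],[0,-0.03,0,0,0,0.25],[0,-0.03,0,0,0,0.3],[0,-0.03,0,0,0,0.35],[0,-0.03,0,0,0,0.4],[0,-0.03,0,0,0,0.45]])

```text
time: 4.48
position: [0.5571, 0.1612, 0.2433]
eef_rot: [0.362, 0.932, -0.001, -0.0]
wrist_force: [-1.3, -5.3, 2.2]
finger_gap: 0.364
```

Request:
servo_tool(plan=[[0,0,0,0,0,0.05],[0,0,0,0,0,0.1],[0,0,0,0,0,0.15],[0,0,0,0,0,0.2],[0,0,0,0,0,0.25],[0,0,0,0,0,0.3],[0,0,0,0,0,0.35],[0,0,0,0,0,0.4],[0,0,0,0,0,0.45],[0,0,0,0,0,0.5],[0,0,0,0,0,0.55],[0,0,0,0,0,0.6]])

```text
time: 5.48
position: [0.5566, 0.1609, 0.2433]
eef_rot: [0.621, 0.783, -0.002, -0.0]
wrist_force: [-2.9, -6.0, 3.4]
finger_gap: 0.366
```

```bash
python3 -c "
from h import *
to(.5573,.1628,.2415)"
```

```text
t 5.48 p [0.5566 0.1609 0.2433] psi 13.15 zdir [-0.0022 -0.0023 -1.    ] q [ 0.19 -0.05  1.78 -0.    1.41 -0.04] F [-2.93 -5.98  3.4 ] T [-1.179  0.854  0.078] gap 34.8
units [0.056 0.039 0.058]
```

Request:
servo_tool(plan=[[-0.025,-0.02,0,0,0,0.05],[-0.045,-0.04,0,0,0,0.1],[-0.045,-0.04,0,0,0,0.15],[-0.045,-0.04,0,0,0,0.2],[-0.045,-0.04,0,0,0,0.25],[-0.045,-0.04,0,0,0,0.3],[-0.045,-0.04,0,0,0,0.35],[-0.045,-0.04,0,0,0,0.4],[-0.045,-0.04,0,0,0,0.45],[-0.045,-0.04,0,0,0,0.5],[-0.045,-0.04,0,0,0,0.55],[-0.045,-0.04,0,0,0,0.6]])

```text
time: 6.48
position: [0.556, 0.1609, 0.2433]
eef_rot: [0.825, 0.565, -0.0, -0.001]
wrist_force: [-2.0, -1.1, 2.2]
finger_gap: 0.368
```

Request:
servo_tool(plan=[[0,0,0,0,0,0.05],[0,0,0,0,0,0.1],[0,0,0,0,0,0.15],[0,0,0,0,0,0.2],[0,0,0,0,0,0.24],[0,0,0,0,0,0.27],[0,0,0,0,0,0.29],[0,0,0,0,0,0.3],[0,0,0,0,0,0.305],[0,0,0,0,0,0.305],[0,0,0,0,0,0.305]])

```text
time: 7.4
position: [0.5557, 0.161, 0.2433]
eef_rot: [0.901, 0.434, -0.0, -0.001]
wrist_force: [-5.7, -0.1, 3.4]
finger_gap: 0.363
```

```bash
python3 -c "
from h import *
to(.5573,.1628,.2415)
cv2.imwrite('pics/top2.png',cv2.resize(env.get_image('top')[110:250,100:270,::-1],None,fx=4,fy=4))
cv2.imwrite('pics/side2.png',cv2.resize(env.get_image('side')[100:250,160:290,::-1],None,fx=4,fy=4))"
```

```text
t 7.4 p [0.5557 0.161  0.2433] psi -38.5 zdir [-0.0018  0.0015 -1.    ] q [ 0.19 -0.05  1.78  0.    1.41  0.86] F [-5.73 -0.13  3.44] T [ 0.083  1.189 -0.   ] gap 34.5
units [0.079 0.005 0.059]
```

View pics/top2.png

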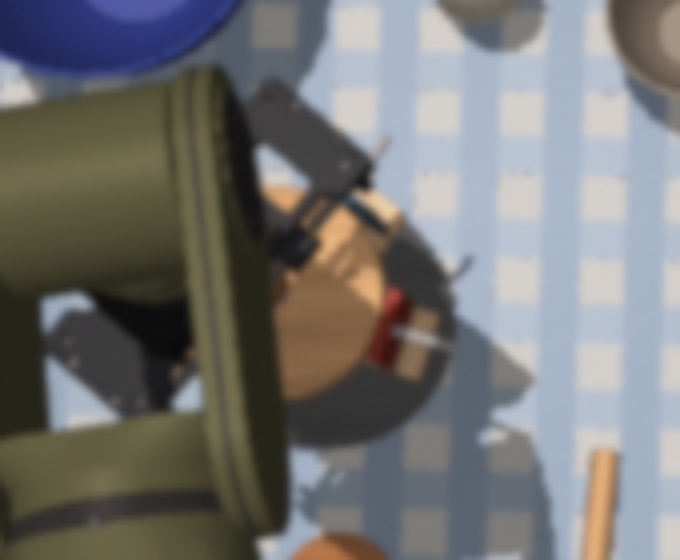

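View pics/side2.png

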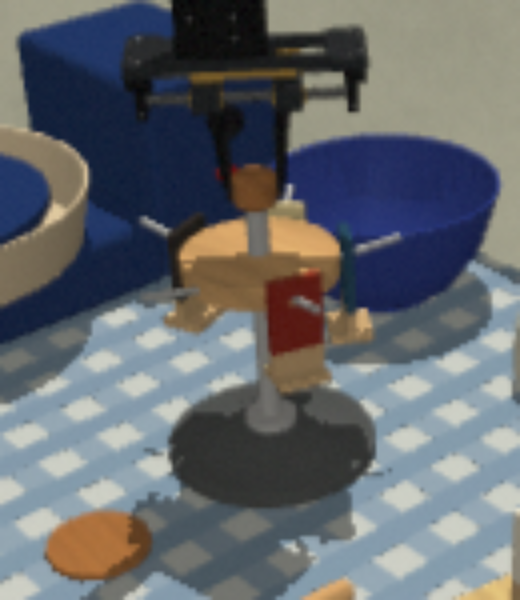

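```bash
python3 - <<'E'
from h import *
np.set_printoptions(precision=4,suppress=True)
ax=np.array([.5573,.1628])
def an(p): return np.degrees(np.arctan2(p[1]-ax[1],p[0]-ax[0])),np.hypot(*(p[:2]-ax))
# red peg tip top/side
ut=((448+.5)/4-.5+100,(347.5)/4-.5+110);us=(319.5/4-.5+160,311.5/4-.5+100)
p,e=tri(us,ut);print("red tip",p,e,an(p),"want -108")
for z in(.19,.197,.204):print(an(plane("top",ut,z)))
us=(177/4-.5+160,293.5/4-.5+100)
for z in(.19,.197,.204):
  q=plane("side",us,z);print("free tip side",z,q,an(q))
for z in(.19,.197,.204):print("pred front tip in side crop",(proj("side",np.array([ax[0]-.115,ax[1],z]))-[160,100]+.5)*4)
# blue tip
ut=((387)/4-.5+100,(140)/4-.5+110);us=(398/4-.5+160,237/4-.5+100);p,e=tri(us,ut);print("blue tip",p,e,an(p),"want -36")
E
```

```text
red tip [0.5269 0.0554 0.1933] 0.004343872469115524 (np.float64(-105.8184207879647), np.float64(0.11166831872084579)) want -108
(np.float64(-106.76814084897649), np.float64(0.11040387113789359))
(np.float64(-106.94226503332996), np.float64(0.1113110639742655))
(np.float64(-107.11357236196872), np.float64(0.11221926822647835))
free tip side 0.19 [0.4712 0.157  0.19  ] (np.float64(-176.13951856764044), np.float64(0.08631208026237579))
free tip side 0.197 [0.4641 0.1461 0.197 ] (np.float64(-169.84736986814315), np.float64(0.09464323632902424))
free tip side 0.204 [0.4571 0.1352 0.204 ] (np.float64(-164.62490402817488), np.float64(0.10392575600481314))
pred front tip in side crop [141.7275 303.5846]
pred front tip in side crop [140.7705 295.5635]
pred front tip in side crop [139.8072 287.49  ]
blue tip [0.649  0.0973 0.1976] 9.53181597348988e-05 (np.float64(-35.51261377291876), np.float64(0.11270027173621046)) want -36
```

Request:
servo_tool(plan=[[-0.03,-0.04,0,0,0,0.01],[-0.03,-0.04,0,0,0,0.017],[-0.03,-0.04,0,0,0,0.017],[-0.03,-0.04,0,0,0,0.017]])

```text
time: 7.83
position: [0.5556, 0.161, 0.2433]
eef_rot: [0.904, 0.427, 0.001, -0.0]
wrist_force: [2.7, 3.1, 0.9]
finger_gap: 0.369
```

```bash
python3 -c "
from h import *
to(.5573,.1628,.2415)"
```

```text
t 7.83 p [0.5556 0.161  0.2433] psi -39.48 zdir [ 0.002   0.0018 -1.    ] q [ 0.19 -0.05  1.78  0.    1.41  0.88] F [2.69 3.07 0.86] T [ 0.657 -0.142 -0.004] gap 35.1
units [0.081 0.004 0.06 ]
```

Request:
servo_tool(plan=[[0,0,0,0,0,0],[0,0,0,0,0,0],[0,0,0,0,0,0],[0,0,-0.5,0,0,0],[0,0,-1.2,0,0,0],[0,0,-2,0,0,0],[0,0,-2,0,0,0]], gripper=60)

```text
time: 8.42
position: [0.5568, 0.1603, 0.3088]
eef_rot: [0.904, 0.427, 0.004, 0.001]
wrist_force: [0.2, -0.2, 1.8]
finger_gap: 0.627
```

```bash
python3 -c "
from h import *
to(.448,.1613,.30)"
```

```text
t 8.42 p [0.5568 0.1603 0.3088] psi -39.49 zdir [ 8.2e-03  9.0e-04 -1.0e+00] q [ 0.19 -0.08  1.7  -0.    1.51  0.88] F [ 0.22 -0.24  1.77] T [-0.075  0.056  0.023] gap 59.7
units [-2.284 -2.822  0.265]
```

Request:
servo_tool(plan=[[-0.5,-0.7,0,0,0,0.1],[-1.1,-1.4,0,0,0,0.2],[-1.7,-2.1,0,0,0,0.3],[-2.28,-2.82,0,0,0,0.4],[-2.28,-2.82,0,0,0,0.5],[-2.28,-2.82,0.3,0,0,0.6],[-2.28,-2.82,0.8,0,0,0.7],[-2.28,-2.82,1.3,0,0,0.8],[-2.28,-2.82,1.7,0,0,0.88],[-2.28,-2.82,2,0,0,0.882],[-2.28,-2.82,2,0,0,0.882],[-2.28,-2.82,2,0,0,0.882]], gripper=0)

```text
time: 9.42
position: [0.4458, 0.1611, 0.2425]
eef_rot: [1.0, 0.001, -0.001, 0.0]
wrist_force: [-0.2, -0.4, 0.3]
finger_gap: 0.007
```

```bash
python3 -c "
from h import *
to(.448,.1613,.21)
cv2.imwrite('pics/top3.png',cv2.resize(env.get_image('top')[110:250,100:270,::-1],None,fx=4,fy=4))
cv2.imwrite('pics/side3.png',cv2.resize(env.get_image('side')[100:250,160:290,::-1],None,fx=4,fy=4))"
```

```text
t 9.42 p [0.4458 0.1611 0.2425] psi -89.92 zdir [-1.3e-03 -6.0e-04 -1.0e+00] q [ 0.23 -0.29  1.99 -0.    1.44  1.8 ] F [-0.2  -0.35  0.31] T [-0.04   0.156  0.034] gap 0.7
units [ 0.074 -0.007  1.083]
```

View pics/side3.png

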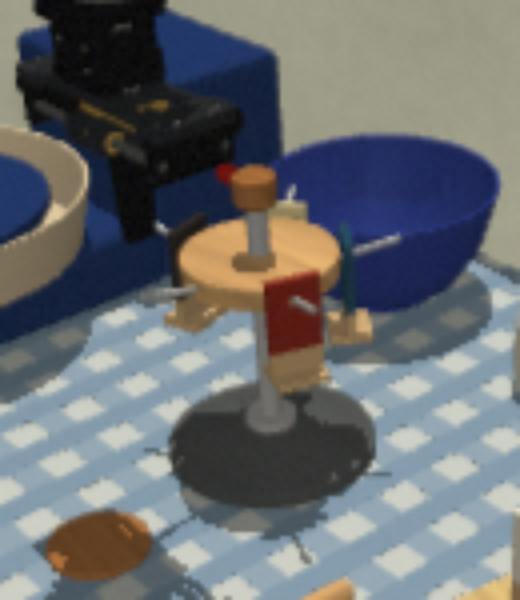

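View pics/top3.png

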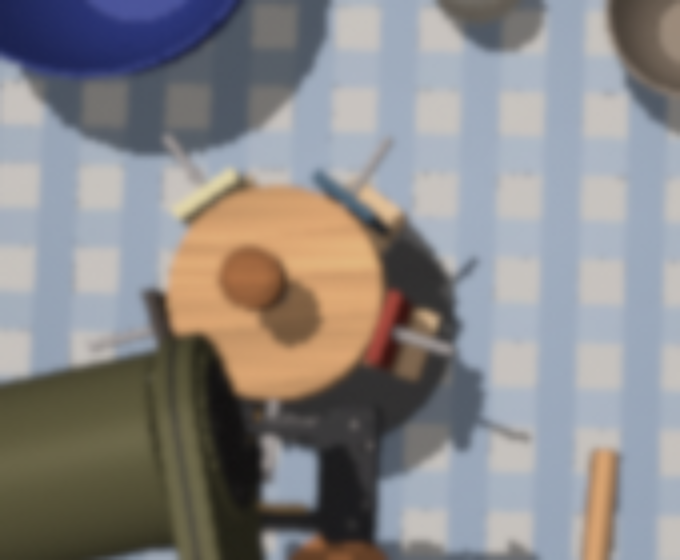

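```bash
python3 - <<'E'
from h import *
from scipy.optimize import least_squares
pk={1:(453,350),2:(389,141),3:(167,136),4:(92,347)}
for z in(.193,.197,.201):
    P={k:plane("top",((u+.5)/4-.5+100,(v+.5)/4-.5+110),z) for k,(u,v) in pk.items()}
    f=lambda a:np.concatenate([a[:2]+a[3]*np.array([np.cos(w),np.sin(w)])-P[k][:2] for k in P for w in[np.pi+a[2]+k*np.radians(72)]])
    r=least_squares(f,[.5573,.1628,0,.115]);print(z,np.round(r.x,4),np.degrees(r.x[2]),np.round(r.fun*1000,1))
E
```

```text
0.193 [0.557  0.1624 0.0124 0.1139] 0.7091893372936899 [-0.4 -0.   0.9  0.1 -0.8 -0.5  0.3  0.3]
0.197 [0.5565 0.1616 0.0124 0.1134] 0.7091895576898363 [-0.3 -0.   0.9  0.1 -0.8 -0.5  0.3  0.3]
0.201 [0.5561 0.1607 0.0124 0.113 ] 0.7091888164943437 [-0.3 -0.   0.9  0.1 -0.8 -0.5  0.3  0.3]
```

Request:
servo_tool(plan=[[0.06,0,0.3,0,0,0],[0.06,0,0.6,0,0,0],[0.06,0,0.85,0,0,0],[0.06,0,0.95,0,0,0],[0.06,0,1,0,0,0],[0.06,0,1,0,0,0]])

```text
time: 10.02
position: [0.4476, 0.1612, 0.2124]
eef_rot: [1.0, -0.0, -0.001, 0.0]
wrist_force: [0.6, 0.5, -0.3]
finger_gap: 0.004
```

Request:
servo_tool(plan=[[0,0,0.05,0,0,0],[0,0,0.1,0,0,0],[0,0,0.1,0,0,0]])

```text
time: 10.27
position: [0.448, 0.1613, 0.2101]
eef_rot: [1.0, -0.0, 0.0, -0.0]
wrist_force: [0.3, -0.2, 0.0]
finger_gap: 0.004
```

Request:
servo_tool(plan=[[0,0,0.05,0,0,0],[0,0,0.1,0,0,0],[0,0,0.1,0,0,0]])

```text
time: 10.52
position: [0.4478, 0.1613, 0.2069]
eef_rot: [1.0, -0.0, -0.0, 0.0]
wrist_force: [-0.7, -0.1, 0.1]
finger_gap: 0.005
```

Request:
servo_tool(plan=[[0,0,0.05,0,0,0],[0,0,0.05,0,0,0]])

```text
time: 10.68
position: [0.4478, 0.1613, 0.2054]
eef_rot: [1.0, -0.0, -0.0, 0.0]
wrist_force: [-0.5, -0.5, -0.6]
finger_gap: 0.004
```

Request:
servo_tool(plan=[[0,0,0.05,0,0,0],[0,0,0.05,0,0,0]])

```text
time: 10.85
position: [0.4478, 0.1613, 0.2039]
eef_rot: [1.0, -0.0, -0.0, 0.0]
wrist_force: [-0.6, -0.1, 0.1]
finger_gap: 0.004
```

Request:
servo_tool(plan=[[0,0,0.05,0,0,0],[0,0,0.05,0,0,0]])

```text
time: 11.02
position: [0.4478, 0.1613, 0.2024]
eef_rot: [1.0, -0.0, -0.0, 0.0]
wrist_force: [0.6, -0.2, -0.1]
finger_gap: 0.003
```

Request:
servo_tool(plan=[[0,0,0.05,0,0,0],[0,0,0.05,0,0,0]])

```text
time: 11.18
position: [0.4478, 0.1613, 0.2009]
eef_rot: [1.0, -0.0, -0.0, 0.0]
wrist_force: [-0.7, 0.2, -0.4]
finger_gap: 0.0
```

Request:
servo_tool(plan=[[0,0,0.05,0,0,0],[0,0,0.05,0,0,0]])

```text
time: 11.35
position: [0.4478, 0.1613, 0.1994]
eef_rot: [1.0, -0.0, -0.0, 0.0]
wrist_force: [-0.7, -0.0, -0.3]
finger_gap: 0.006
```

Request:
servo_tool(plan=[[0,0,0.05,0,0,0],[0,0,0.05,0,0,0]])

```text
time: 11.52
position: [0.448, 0.1613, 0.198]
eef_rot: [1.0, -0.0, 0.0, -0.0]
wrist_force: [0.1, -0.8, 0.8]
finger_gap: 0.005
```

Request:
servo_tool(plan=[[0,0,0.05,0,0,0],[0,0,0.05,0,0,0]])

```text
time: 11.68
position: [0.4482, 0.1614, 0.1976]
eef_rot: [1.0, -0.0, 0.0, -0.0]
wrist_force: [-1.3, -0.3, 3.4]
finger_gap: 0.006
```

Request:
servo_tool(plan=[[0,0,-0.3,0,0,0],[0,0,-0.3,0,0,0],[0,0,-0.3,0,0,0],[0,0,-0.3,0,0,0],[0,0,0,0,0,0],[0,0,0.25,0,0,0],[0,0,0.45,0,0,0],[0,0,0.55,0,0,0],[0,0,0.55,0,0,0]], gripper=30)

```text
time: 12.43
position: [0.447, 0.1611, 0.1783]
eef_rot: [1.0, -0.0, -0.001, 0.0]
wrist_force: [0.3, -0.1, -1.1]
finger_gap: 0.314
```

Request:
servo_tool(plan=[[0,0,0,0,0,0],[0,0,0,0,0,0],[0,0,0,0,0,0],[0,0,0,0,0,0]], gripper=0)

```text
time: 12.77
position: [0.4482, 0.1614, 0.1806]
eef_rot: [1.0, -0.0, 0.0, -0.0]
wrist_force: [0.3, 0.7, 0.3]
finger_gap: 0.09
```

```bash
python3 -c "
from h import *
to(None,0,0)
"
```

```text
t 12.77 p [0.4482 0.1614 0.1806] psi -90.01 zdir [ 8.e-04  2.e-04 -1.e+00] q [ 0.23 -0.25  2.06  0.    1.33  1.8 ] F [0.26 0.74 0.31] T [-0.092  0.114  0.019] gap 8.5
```

Request:
servo_tool(plan=[[0,0,0,0,0,0],[0,0,0,0,0,0],[0,0,0,0,0,0]], gripper=0)

```text
time: 13.02
position: [0.4482, 0.1613, 0.1806]
eef_rot: [1.0, -0.0, 0.0, 0.0]
wrist_force: [-0.4, -1.0, 1.6]
finger_gap: 0.051
```

Request:
servo_tool(plan=[[0,0,0,0,0,0],[0,0,0,0,0,0],[0,0,0,0,0,0],[0,0,-0.4,0,0,0],[0,0,-1,0,0,0],[0,0,-2,0,0,0],[0,0,-3,0,0,0],[0,-1,-3.3,0,0,0],[0,-2,-3.3,0,0,0],[0,-2,-3.3,0,0,0]], gripper=30)

```text
time: 13.85
position: [0.4484, 0.2247, 0.2817]
eef_rot: [1.0, 0.002, 0.001, -0.002]
wrist_force: [-1.0, -0.0, -0.3]
finger_gap: 0.311
```

```bash
python3 -c "
from h import *
to(.5,-.2535,.18)
cv2.imwrite('pics/top4.png',cv2.resize(env.get_image('top')[110:250,100:270,::-1],None,fx=4,fy=4))
"
```

```text
t 13.85 p [0.4484 0.2247 0.2817] psi -89.83 zdir [ 0.0029  0.0031 -1.    ] q [ 0.36 -0.25  1.89  0.    1.49  1.92] F [-0.95 -0.03 -0.32] T [-0.085  0.154 -0.024] gap 29.6
units [ 1.663 15.955  3.344]
```

View pics/top4.png

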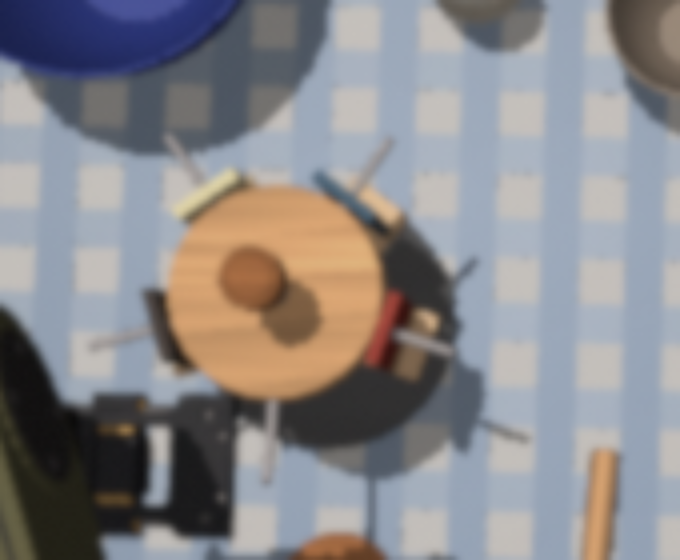

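```bash
python3 - <<'E'
from h import *
from scipy.optimize import least_squares
pk={0:(267,482),1:(453,350),2:(390,141),3:(167,136),4:(92,347)}
z=.195
P={k:plane("top",((u+.5)/4-.5+100,(v+.5)/4-.5+110),z) for k,(u,v) in pk.items()}
f=lambda a:np.concatenate([a[:2]+a[3]*np.array([np.cos(w),np.sin(w)])-P[k][:2] for k in P for w in[np.pi+a[2]+k*np.radians(72)]])
r=least_squares(f,[.5573,.1628,0,.115]);print(np.round(r.x,4),np.degrees(r.x[2]),np.round(r.fun*1000,1),P[0])
E
```

```text
[0.5566 0.162  0.0104 0.1139] 0.5956618222083419 [ 0.5 -0.4 -0.8 -0.2  0.7  0.4 -0.7 -0.5  0.3  0.6] [0.44221386 0.16124577 0.195     ]
```

Request:
servo_tool(plan=[[0,0.6,0,0,0,0],[0,1.6,0,0,0,0],[0,2.7,0,0,0,0],[0.1,3.9,0,0,0,0],[0.3,5.1,0,0,0,0],[0.5,6.3,0,0,0,0],[0.7,7.5,0,0,0,0],[0.9,8.7,0,0,0,-0.02],[1.1,9.9,0,0,0,-0.06],[1.3,11.1,0,0,0,-0.1],[1.4,12.3,0,0,0,-0.14],[1.5,13.5,0,0,0,-0.175]], gripper=58)

```text
time: 14.9
position: [0.4919, -0.1862, 0.2792]
eef_rot: [0.996, 0.088, -0.0, 0.0]
wrist_force: [0.6, -0.6, -0.3]
finger_gap: 0.61
```

```bash
python3 -c "
from h import *
to(.502,-.2545,.17)
"
```

```text
t 14.9 p [ 0.4919 -0.1862  0.2792] psi -79.93 zdir [-7.e-04 -1.e-04 -1.e+00] q [-0.46 -0.19  1.85 -0.    1.48  0.93] F [ 0.63 -0.61 -0.28] T [-0.035  0.129 -0.005] gap 58.0
units [-0.065  2.299  3.639]
```

Request:
servo_tool(plan=[[0,0.8,0,0,0,0],[-0.03,1.6,0.6,0,0,0],[-0.06,2.2,1.4,0,0,0],[-0.06,2.2,2.4,0,0,0],[-0.06,2.2,3.2,0,0,0],[-0.06,2.2,3.6,0,0,0],[-0.06,2.2,3.6,0,0,0],[-0.06,2.2,3.6,0,0,0]])

```text
time: 15.57
position: [0.5022, -0.2491, 0.1713]
eef_rot: [0.996, 0.087, -0.0, -0.0]
wrist_force: [0.3, 0.4, 0.3]
finger_gap: 0.613
```

```bash
python3 -c "
from h import *
to(.502,-.2545,.07)
cv2.imwrite('pics/top5.png',cv2.resize(env.get_image('top')[150:250,260:400,::-1],None,fx=5,fy=5))
cv2.imwrite('pics/side5.png',cv2.resize(env.get_image('side')[190:310,250:390,::-1],None,fx=4,fy=4))
"
```

```text
t 15.57 p [ 0.5022 -0.2491  0.1713] psi -80.0 zdir [-8.e-04  3.e-04 -1.e+00] q [-0.56 -0.04  1.89 -0.    1.29  0.84] F [0.29 0.36 0.26] T [-0.084  0.132 -0.025] gap 58.3
units [-0.035  0.176  3.376]
```

View pics/top5.png

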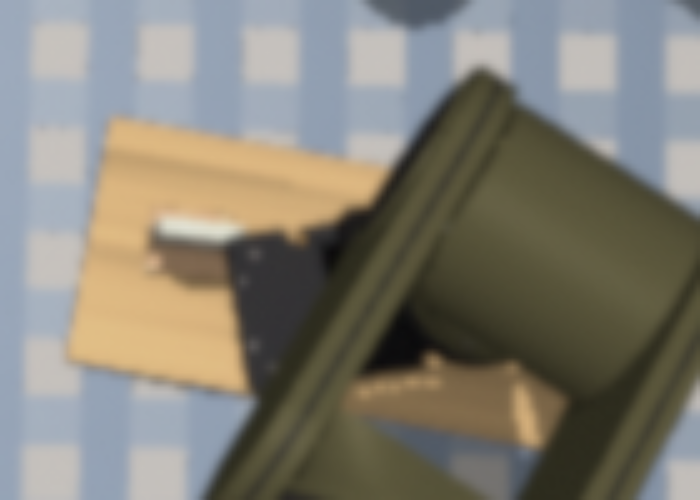

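View pics/side5.png

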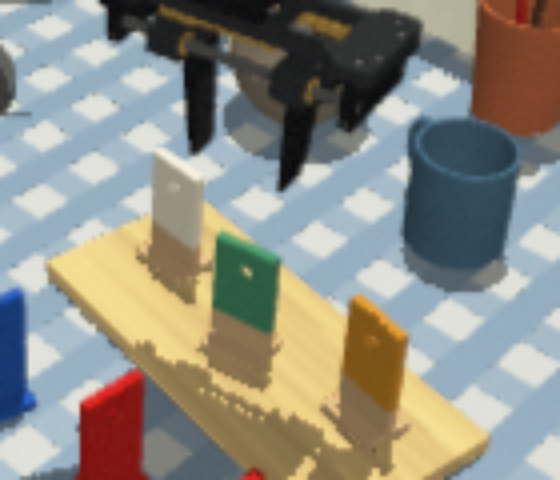

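Request:
servo_tool(plan=[[-0.03,0.17,0.4,0,0,0],[-0.03,0.17,1,0,0,0],[-0.03,0.17,1.6,0,0,0],[-0.03,0.17,2,0,0,0],[-0.03,0.17,2.3,0,0,0],[-0.03,0.17,2.5,0,0,0],[-0.03,0.17,2.7,0,0,0],[-0.03,0.17,2.9,0,0,0],[-0.03,0.17,3.1,0,0,0],[-0.03,0.17,3.3,0,0,0],[-0.03,0.17,3.4,0,0,0],[-0.03,0.17,3.4,0,0,0]])

```text
time: 16.67
position: [0.5021, -0.2539, 0.0683]
eef_rot: [0.996, 0.087, -0.001, -0.0]
wrist_force: [0.0, -0.6, -0.0]
finger_gap: 0.61
```

```bash
python3 -c "
from h import *
to(.502,-.2545,.07)
cv2.imwrite('pics/side6.png',cv2.resize(env.get_image('side')[210:310,260:390,::-1],None,fx=6,fy=6))
"
```

```text
t 16.67 p [ 0.5021 -0.2539  0.0683] psi -79.99 zdir [-1.2e-03  7.0e-04 -1.0e+00] q [-0.56  0.07  1.97 -0.    1.1   0.83] F [ 0.04 -0.56 -0.03] T [-0.038  0.171  0.038] gap 58.0
units [-0.007  0.018 -0.058]
```

View pics/side6.png

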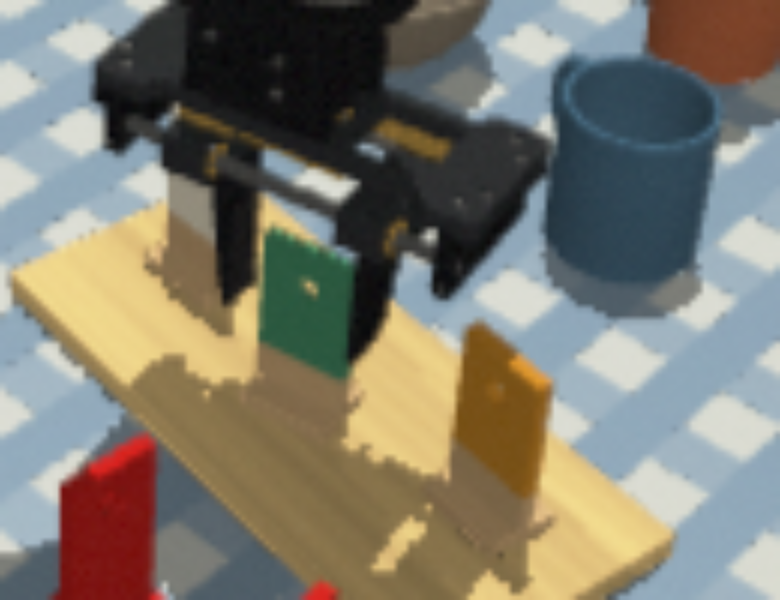

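```bash
python3 - <<'E'
from h import *
f=lambda X:np.round((proj("side",np.array(X))-[260,210]+.5)*6).astype(int)
c,s=np.cos(np.radians(10)),np.sin(np.radians(10))
def tl(x,y,z,o): return f([o[0]+c*x-s*y,o[1]+s*x+c*y,z])
tc=(.508,-.2535);tool=(.5021,-.2539)
for x in(-.004,.004):
  print("tile top",x,[tl(x,y,.105,tc).tolist() for y in(.022,-.022)])
print("hole front",tl(-.004,0,.085,tc))
for y in(.029,.041,-.029,-.041):
  print("finger tip y",y,[tl(x,y,.0683,tool).tolist() for x in(-.01,.01)],[tl(x,y,.105,tool).tolist() for x in(-.01,.01)])
E
```

```text
tile top -0.004 [[263, 238], [351, 278]]
tile top 0.004 [[272, 229], [361, 268]]
hole front [304 293]
finger tip y 0.029 [[230, 310], [254, 285]] [[233, 246], [258, 222]]
finger tip y 0.041 [[207, 299], [231, 275]] [[210, 235], [234, 212]]
finger tip y -0.029 [[344, 364], [367, 338]] [[350, 299], [374, 274]]
finger tip y -0.041 [[369, 376], [392, 349]] [[375, 311], [399, 285]]
```

Request:
servo_tool(plan=[[0.07,0,-0.05,0,0,0],[0.07,0,-0.05,0,0,0],[0.07,0,-0.05,0,0,0]], gripper=48)

```text
time: 16.97
position: [0.5052, -0.2541, 0.0714]
eef_rot: [0.996, 0.087, 0.001, 0.0]
wrist_force: [1.1, -0.4, -0.5]
finger_gap: 0.511
```

Request:
servo_tool(plan=[[0,0,0,0,0,0],[0,0,0,0,0,0],[0,0,0,0,0,0],[0,0,0,0,0,0]], gripper=35)

```text
time: 17.3
position: [0.5049, -0.254, 0.071]
eef_rot: [0.996, 0.087, 0.0, 0.0]
wrist_force: [-0.2, -0.5, 2.0]
finger_gap: 0.458
```

```bash
python3 -c "
from h import *
to(.502,-.2545,.07)
cv2.imwrite('pics/side7.png',cv2.resize(env.get_image('side')[210:310,260:390,::-1],None,fx=6,fy=6))
"
```

```text
t 17.3 p [ 0.5049 -0.254   0.071 ] psi -79.99 zdir [ 6.e-04 -3.e-04 -1.e+00] q [-0.56  0.07  1.96  0.    1.11  0.83] F [-0.16 -0.54  2.04] T [0.003 0.121 0.004] gap 43.5
units [-0.099  0.     0.035]
```

View pics/side7.png

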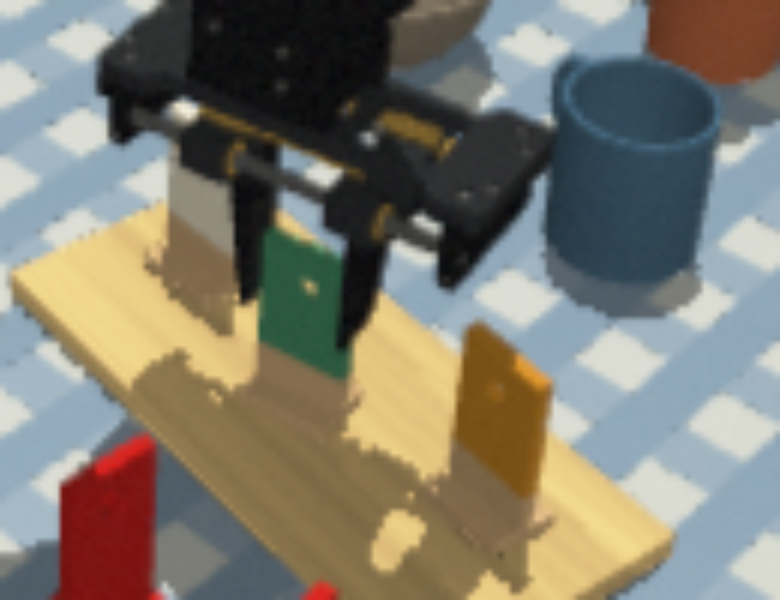

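Request:
servo_tool(plan=[[0,0,-0.1,0,0,0],[0,0,-0.3,0,0,0],[0,0,-0.7,0,0,0],[0,0,-1.3,0,0,0],[0,0,-2,0,0,0],[0,0,-2.8,0,0,0],[0,0,-3.6,0,0,0],[0,0,-4.3,0,0,0],[0,0,-4.8,0,0,0],[0,0,-5,0,0,0],[0,0,-5,0,0,0]])

```text
time: 18.27
position: [0.5056, -0.2544, 0.2236]
eef_rot: [0.996, 0.087, 0.002, 0.001]
wrist_force: [0.7, 0.1, 0.2]
finger_gap: 0.462
```

```bash
python3 -c "
from h import *
to(.37,.1613,.21)
cv2.imwrite('pics/side8.png',cv2.resize(env.get_image('side')[130:270,240:390,::-1],None,fx=5,fy=5))
"
```

```text
t 18.27 p [ 0.5056 -0.2544  0.2236] psi -79.98 zdir [ 0.0039 -0.0024 -1.    ] q [-0.56 -0.07  1.83  0.    1.37  0.83] F [0.7  0.13 0.17] T [-0.078  0.167 -0.04 ] gap 43.9
units [ -2.042 -14.433   0.401]
```

View pics/side8.png

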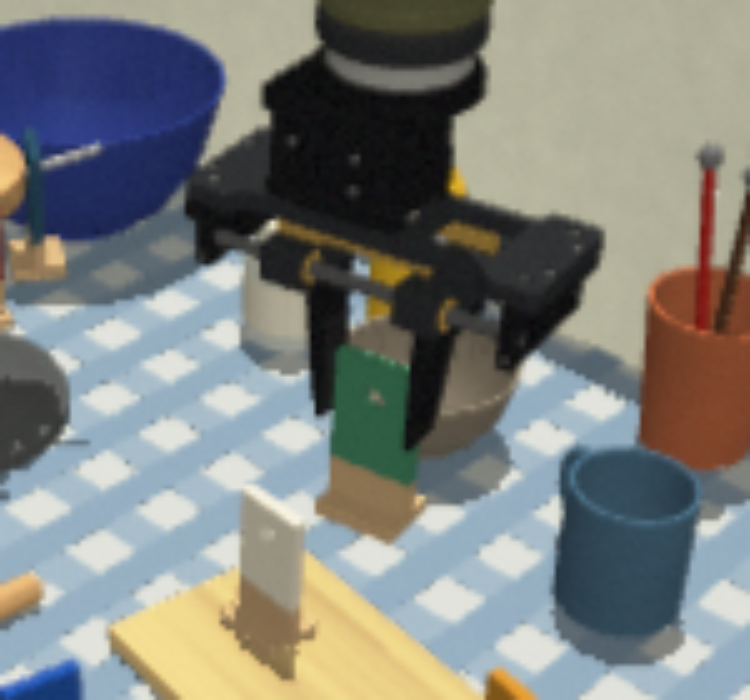

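Request:
servo_tool(plan=[[-0.1,-0.4,0,0,0,0],[-0.3,-1.2,0,0,0,0],[-0.6,-2.3,0,0,0,0.02],[-0.8,-3.4,0,0,0,0.04],[-1,-4.5,0,0,0,0.06],[-1.2,-5.6,0,0,0,0.08],[-1.4,-6.7,0,0,0,0.1],[-1.6,-7.8,0,0,0,0.12],[-1.7,-8.9,0,0,0,0.14],[-1.8,-10,0,0,0,0.16],[-1.9,-11,0,0,0,0.175],[-2,-12,0,0,0,0.175]])

```text
time: 19.32
position: [0.3807, 0.0919, 0.2187]
eef_rot: [1.0, -0.0, -0.001, -0.0]
wrist_force: [0.5, -0.2, -1.0]
finger_gap: 0.457
```

```bash
python3 -c "
from h import *
to(.37,.1613,.1811)
"
```

```text
t 19.32 p [0.3807 0.0919 0.2187] psi -90.03 zdir [-0.0029  0.     -1.    ] q [ 0.1  -0.5   2.18  0.    1.46  1.67] F [ 0.52 -0.17 -0.97] T [-0.03   0.136 -0.012] gap 43.4
units [-0.353 -2.315  1.255]
```

Request:
servo_tool(plan=[[-0.15,-0.7,0.1,0,0,0],[-0.3,-1.4,0.4,0,0,0],[-0.35,-2,0.8,0,0,0],[-0.35,-2.25,1.1,0,0,0],[-0.35,-2.25,1.2,0,0,0],[-0.35,-2.25,1.2,0,0,0],[-0.35,-2.25,1.2,0,0,0]])

```text
time: 19.9
position: [0.3722, 0.157, 0.1841]
eef_rot: [1.0, -0.0, -0.001, 0.0]
wrist_force: [0.2, 0.1, -0.9]
finger_gap: 0.457
```

```bash
python3 -c "
from h import *
to(.37,.1613,.1811)
cv2.imwrite('pics/top9.png',cv2.resize(env.get_image('top')[120:270,100:270,::-1],None,fx=4,fy=4))
cv2.imwrite('pics/side9.png',cv2.resize(env.get_image('side')[110:240,130:280,::-1],None,fx=5,fy=5))
"
```

```text
t 19.9 p [0.3722 0.157  0.1841] psi -90.05 zdir [-1.2e-03 -8.0e-04 -1.0e+00] q [ 0.27 -0.44  2.2  -0.    1.38  1.84] F [ 0.24  0.12 -0.94] T [-0.055  0.099 -0.001] gap 43.5
units [-0.074 -0.143  0.101]
```

View pics/top9.png

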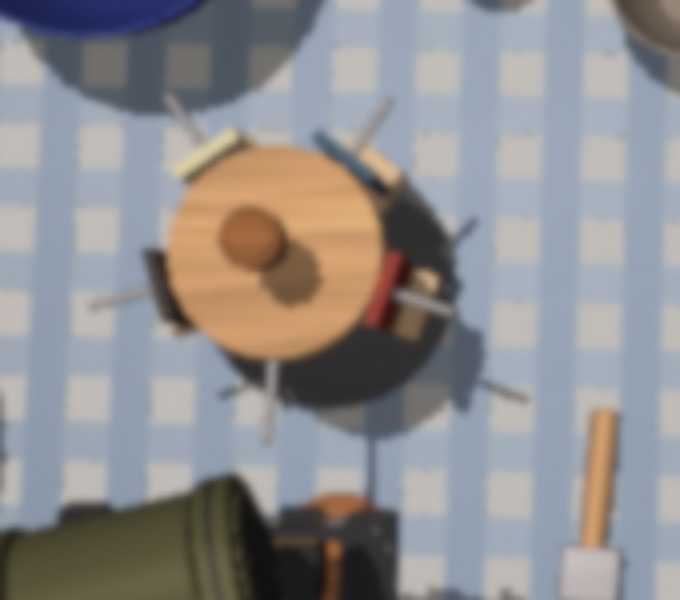

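View pics/side9.png

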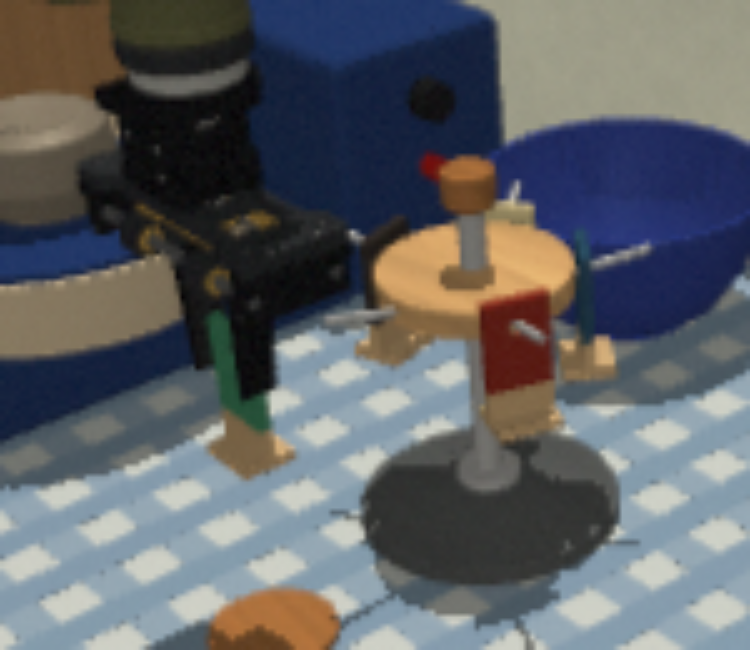

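Request:
servo_tool(plan=[[0,-0.14,0.1,0,0,0],[0.3,-0.14,0.1,0,0,0],[0.7,-0.14,0.1,0,0,0],[1.1,-0.14,0.1,0,0,0],[1.4,-0.14,0.1,0,0,0],[1.5,-0.14,0.1,0,0,0],[1.5,-0.14,0.1,0,0,0],[1.5,-0.14,0.1,0,0,0]])

```text
time: 20.67
position: [0.4174, 0.1618, 0.1815]
eef_rot: [1.0, -0.0, -0.0, 0.0]
wrist_force: [-0.5, 0.1, 0.4]
finger_gap: 0.462
```

```bash
python3 -c "
from h import *
to(.43,.1613,.1811)
cv2.imwrite('pics/side10.png',cv2.resize(env.get_image('side')[130:220,160:260,::-1],None,fx=7,fy=6))
"
```

```text
t 20.67 p [0.4174 0.1618 0.1815] psi -90.03 zdir [-8.e-04 -2.e-04 -1.e+00] q [ 0.25 -0.32  2.12  0.    1.35  1.82] F [-0.51  0.1   0.4 ] T [-0.076  0.179 -0.016] gap 43.9
units [0.419 0.017 0.012]
```

View pics/side10.png

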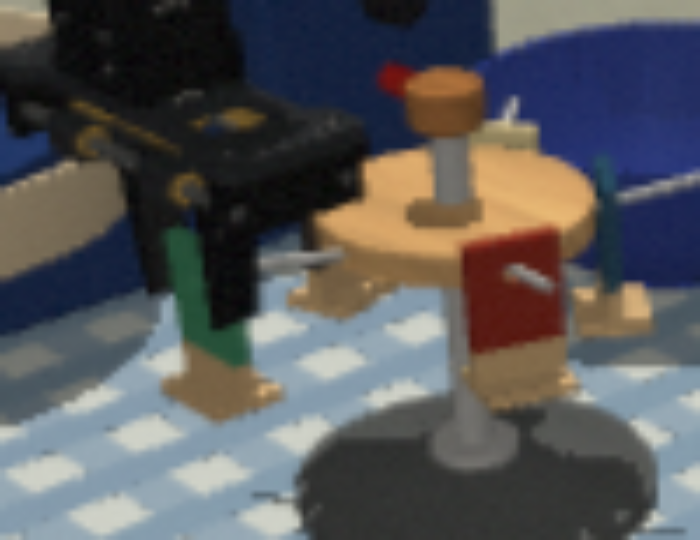

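Request:
servo_tool(plan=[[0.1,0.02,0,0,0,0],[0.2,0.02,0,0,0,0],[0.3,0.02,0,0,0,0],[0.35,0.02,0,0,0,0],[0.35,0.02,0,0,0,0]])

```text
time: 21.13
position: [0.4283, 0.1614, 0.1817]
eef_rot: [1.0, -0.0, 0.0, -0.0]
wrist_force: [-0.2, 0.4, -0.7]
finger_gap: 0.46
```

Request:
servo_tool(plan=[[0.05,0,0,0,0,0],[0.05,0,0,0,0,0]])

```text
time: 21.3
position: [0.4296, 0.1613, 0.1816]
eef_rot: [1.0, -0.0, -0.0, 0.0]
wrist_force: [0.8, 0.6, -1.3]
finger_gap: 0.46
```

Request:
servo_tool(plan=[[0.05,0,0,0,0,0],[0.05,0,0,0,0,0]])

```text
time: 21.47
position: [0.4311, 0.1613, 0.1816]
eef_rot: [1.0, -0.0, 0.0, 0.0]
wrist_force: [0.2, 0.1, -1.1]
finger_gap: 0.462
```

Request:
servo_tool(plan=[[0.05,0,0,0,0,0],[0.05,0,0,0,0,0]])

```text
time: 21.63
position: [0.4327, 0.1613, 0.1817]
eef_rot: [1.0, -0.0, 0.0, -0.0]
wrist_force: [-0.3, 0.2, -1.7]
finger_gap: 0.462
```

Request:
servo_tool(plan=[[0.05,0,0.01,0,0,0],[0.05,0,0.01,0,0,0]])

```text
time: 21.8
position: [0.4341, 0.1613, 0.1813]
eef_rot: [1.0, -0.0, 0.0, -0.0]
wrist_force: [-0.3, 0.2, 0.0]
finger_gap: 0.462
```

Request:
servo_tool(plan=[[0.05,0,0.013,0,0,0],[0.05,0,0.013,0,0,0]])

```text
time: 21.97
position: [0.4356, 0.1613, 0.1809]
eef_rot: [1.0, -0.0, -0.0, 0.0]
wrist_force: [0.6, 0.3, -2.1]
finger_gap: 0.459
```

Request:
servo_tool(plan=[[0.05,0,0.013,0,0,0],[0.05,0,0.013,0,0,0]])

```text
time: 22.13
position: [0.4371, 0.1613, 0.1805]
eef_rot: [1.0, -0.0, -0.0, 0.0]
wrist_force: [-0.1, 0.7, -0.8]
finger_gap: 0.458
```

Request:
servo_tool(plan=[[0.05,0,0.013,0,0,0],[0.05,0,0.013,0,0,0]])

```text
time: 22.3
position: [0.4386, 0.1613, 0.1801]
eef_rot: [1.0, -0.0, -0.0, 0.0]
wrist_force: [-0.6, -0.1, -0.7]
finger_gap: 0.461
```

Request:
servo_tool(plan=[[0.05,0,0.013,0,0,0],[0.05,0,0.013,0,0,0]])

```text
time: 22.47
position: [0.4401, 0.1613, 0.1797]
eef_rot: [1.0, -0.0, 0.0, 0.0]
wrist_force: [-0.8, -0.2, -1.9]
finger_gap: 0.46
```

```bash
python3 -c "
from h import *
to(.43,.1613,.1811)
cv2.imwrite('pics/side11.png',cv2.resize(env.get_image('side')[130:220,160:260,::-1],None,fx=7,fy=6))
"
```

```text
t 22.47 p [0.4401 0.1613 0.1797] psi -90.02 zdir [ 0. -0. -1.] q [ 0.24 -0.27  2.08 -0.    1.33  1.81] F [-0.76 -0.18 -1.9 ] T [-0.071  0.179  0.007] gap 43.7
units [-0.337  0.001 -0.045]
```

View pics/side11.png

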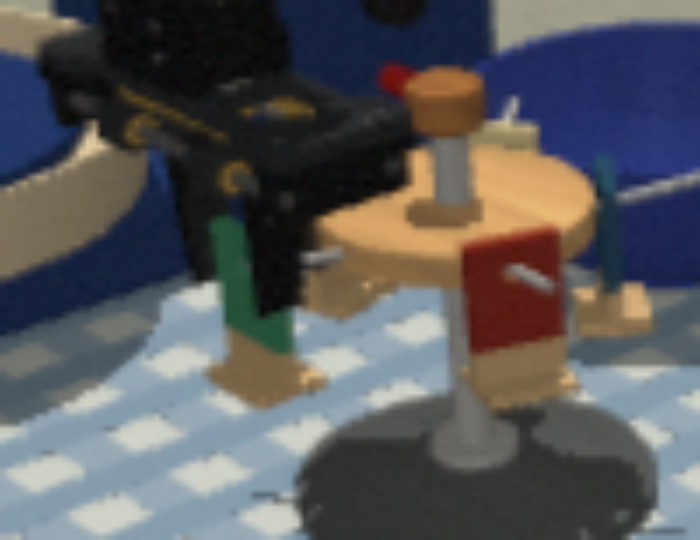

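Request:
servo_tool(plan=[[0.05,0,0.013,0,0,0],[0.1,0,0.027,0,0,0],[0.15,0,0.04,0,0,0],[0.2,0,0.054,0,0,0],[0.2,0,0.054,0,0,0]])

```text
time: 22.93
position: [0.4462, 0.1613, 0.1781]
eef_rot: [1.0, -0.0, -0.0, 0.0]
wrist_force: [0.3, 0.0, -0.2]
finger_gap: 0.461
```

Request:
servo_tool(plan=[[0.05,0,0.013,0,0,0],[0.1,0,0.027,0,0,0],[0.15,0,0.04,0,0,0],[0.2,0,0.054,0,0,0],[0.2,0,0.054,0,0,0]])

```text
time: 23.35
position: [0.4522, 0.1613, 0.1765]
eef_rot: [1.0, -0.0, -0.0, 0.0]
wrist_force: [-0.5, -0.8, -0.8]
finger_gap: 0.463
```

Request:
servo_tool(plan=[[0.05,0,0.013,0,0,0],[0.1,0,0.027,0,0,0],[0.15,0,0.04,0,0,0],[0.2,0,0.054,0,0,0],[0.2,0,0.054,0,0,0]])

```text
time: 23.77
position: [0.4582, 0.1613, 0.1749]
eef_rot: [1.0, -0.0, -0.0, 0.0]
wrist_force: [0.1, 0.3, -0.5]
finger_gap: 0.461
```

Request:
servo_tool(plan=[[0.05,0,0.013,0,0,0],[0.1,0,0.027,0,0,0],[0.15,0,0.04,0,0,0],[0.2,0,0.054,0,0,0],[0.2,0,0.054,0,0,0]])

```text
time: 24.18
position: [0.4642, 0.1613, 0.1732]
eef_rot: [1.0, -0.0, -0.0, 0.0]
wrist_force: [-0.0, -0.8, -0.0]
finger_gap: 0.458
```

```bash
python3 -c "
from h import *
to(.482,.1613,.1695)
cv2.imwrite('pics/side12.png',cv2.resize(env.get_image('side')[130:220,160:260,::-1],None,fx=7,fy=6))
cv2.imwrite('pics/top12.png',cv2.resize(env.get_image('top')[120:270,100:270,::-1],None,fx=4,fy=4))
"
```

```text
t 24.18 p [0.4642 0.1613 0.1732] psi -90.02 zdir [-1.e-04 -0.e+00 -1.e+00] q [ 0.23 -0.21  2.04 -0.    1.31  1.8 ] F [-0.   -0.77 -0.03] T [-0.053  0.113  0.002] gap 43.5
units [ 0.594 -0.     0.124]
```

View pics/side12.png

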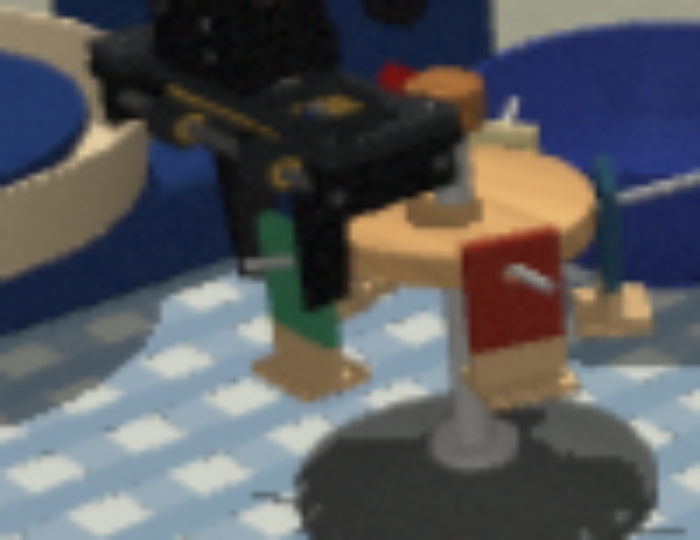

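View pics/top12.png

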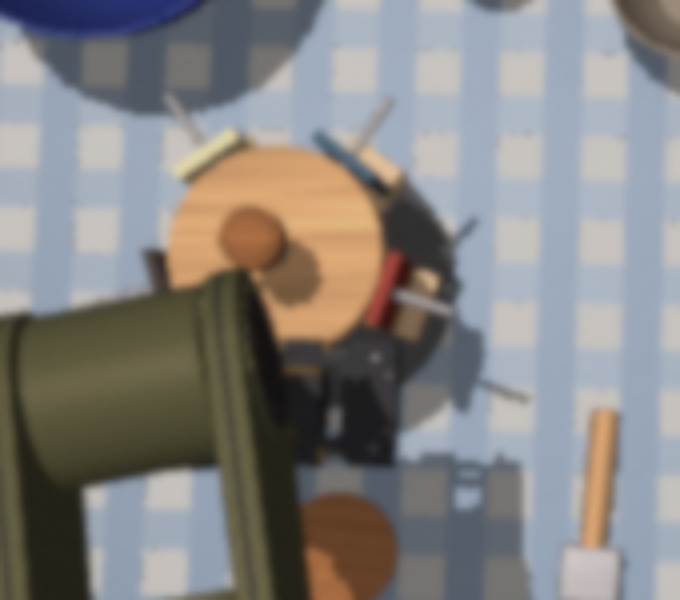

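Request:
servo_tool(plan=[[0.05,0,0.013,0,0,0],[0.1,0,0.027,0,0,0],[0.15,0,0.04,0,0,0],[0.2,0,0.054,0,0,0],[0.2,0,0.054,0,0,0]])

```text
time: 24.7
position: [0.4702, 0.1613, 0.1716]
eef_rot: [1.0, -0.0, -0.0, 0.0]
wrist_force: [1.1, 0.2, -0.9]
finger_gap: 0.46
```

Request:
servo_tool(plan=[[0.05,0,0.013,0,0,0],[0.1,0,0.027,0,0,0],[0.1,0,0.027,0,0,0]])

```text
time: 24.95
position: [0.4732, 0.1613, 0.1708]
eef_rot: [1.0, -0.0, -0.0, 0.0]
wrist_force: [-0.4, -0.5, -1.8]
finger_gap: 0.456
```

Request:
servo_tool(plan=[[0.05,0,0.013,0,0,0],[0.05,0,0.013,0,0,0]])

```text
time: 25.12
position: [0.4746, 0.1613, 0.1704]
eef_rot: [1.0, -0.0, -0.0, 0.0]
wrist_force: [0.7, 0.2, -0.6]
finger_gap: 0.459
```

Request:
servo_tool(plan=[[0.05,0,0.013,0,0,0],[0.05,0,0.013,0,0,0]])

```text
time: 25.28
position: [0.4761, 0.1613, 0.17]
eef_rot: [1.0, -0.0, 0.0, -0.0]
wrist_force: [-0.5, -0.2, -0.5]
finger_gap: 0.463
```

Request:
servo_tool(plan=[[0.03,0,0.008,0,0,0],[0.03,0,0.008,0,0,0]])

```text
time: 25.45
position: [0.477, 0.1613, 0.1698]
eef_rot: [1.0, -0.0, -0.0, 0.0]
wrist_force: [-0.5, 0.6, -1.4]
finger_gap: 0.459
```

Request:
servo_tool(plan=[[0.05,0,0.013,0,0,0],[0.05,0,0.013,0,0,0]])

```text
time: 25.62
position: [0.4785, 0.1613, 0.1694]
eef_rot: [1.0, -0.0, 0.0, 0.0]
wrist_force: [-0.9, 0.4, -1.3]
finger_gap: 0.459
```

Request:
servo_tool(plan=[[0.04,0,0.01,0,0,0],[0.04,0,0.01,0,0,0]])

```text
time: 25.78
position: [0.4797, 0.1613, 0.1691]
eef_rot: [1.0, -0.0, -0.0, 0.0]
wrist_force: [-0.4, -0.2, -1.3]
finger_gap: 0.46
```

Request:
servo_tool(plan=[[0.04,0,0.01,0,0,0],[0.04,0,0.01,0,0,0]])

```text
time: 25.95
position: [0.4809, 0.1613, 0.1689]
eef_rot: [1.0, -0.0, 0.0, 0.0]
wrist_force: [0.2, -0.4, -0.9]
finger_gap: 0.463
```

Request:
servo_tool(plan=[[0.03,0,0.008,0,0,0],[0.03,0,0.008,0,0,0]])

```text
time: 26.12
position: [0.4818, 0.1613, 0.1686]
eef_rot: [1.0, -0.0, 0.0, 0.0]
wrist_force: [0.0, 0.6, -0.7]
finger_gap: 0.462
```

Request:
servo_tool(plan=[[0.03,0,0.006,0,0,0],[0.03,0,0.006,0,0,0]])

```text
time: 26.28
position: [0.4827, 0.1613, 0.1685]
eef_rot: [1.0, -0.0, 0.0, 0.0]
wrist_force: [-0.1, 0.3, -0.5]
finger_gap: 0.461
```

Request:
servo_tool(plan=[[0.03,0,0.006,0,0,0],[0.03,0,0.006,0,0,0]])

```text
time: 26.45
position: [0.4836, 0.1613, 0.1683]
eef_rot: [1.0, -0.0, 0.0, -0.0]
wrist_force: [-0.6, 0.1, -0.8]
finger_gap: 0.457
```

Request:
servo_tool(plan=[[0.03,0,0.006,0,0,0],[0.03,0,0.006,0,0,0]])

```text
time: 26.62
position: [0.484, 0.1614, 0.1681]
eef_rot: [1.0, -0.0, -0.001, 0.0]
wrist_force: [-2.8, -1.1, 0.2]
finger_gap: 0.457
```

```bash
python3 -c "
from h import *
to(.482,.1613,.1695)
cv2.imwrite('pics/side13.png',cv2.resize(env.get_image('side')[130:220,160:260,::-1],None,fx=7,fy=6))
"
```

```text
t 26.62 p [0.484  0.1614 0.1681] psi -90.01 zdir [-0.0013 -0.     -1.    ] q [ 0.22 -0.16  2.01  0.    1.29  1.79] F [-2.8  -1.12  0.22] T [0.003 0.517 0.034] gap 43.5
units [-0.067  0.002 -0.047]
```

View pics/side13.png

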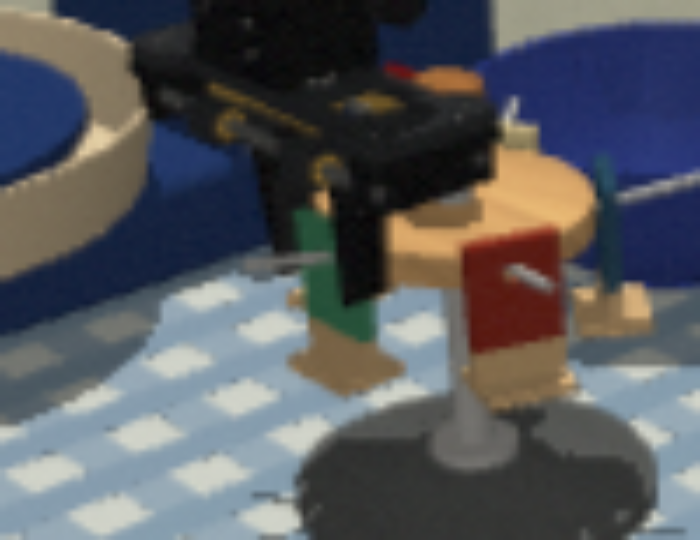

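Request:
servo_tool(plan=[[-0.015,0,0.02,0,0,0],[-0.015,0,0.03,0,0,0],[-0.015,0,0.03,0,0,0]])

```text
time: 26.92
position: [0.484, 0.1614, 0.1671]
eef_rot: [1.0, -0.0, 0.0, -0.0]
wrist_force: [-1.6, 1.1, 0.4]
finger_gap: 0.457
```

Request:
servo_tool(plan=[[0,0,0.02,0,0,0],[0,0,0.02,0,0,0]])

```text
time: 27.08
position: [0.484, 0.1614, 0.1667]
eef_rot: [1.0, -0.0, 0.0, -0.0]
wrist_force: [-1.2, 1.0, -0.7]
finger_gap: 0.46
```

Request:
servo_tool(plan=[[0,0,0.02,0,0,0],[0,0,0.02,0,0,0]])

```text
time: 27.25
position: [0.484, 0.1614, 0.1665]
eef_rot: [1.0, -0.0, 0.0, -0.0]
wrist_force: [-1.8, 0.8, 2.3]
finger_gap: 0.459
```

Request:
servo_tool(plan=[[0,0,0.02,0,0,0],[0,0,0.02,0,0,0]])

```text
time: 27.42
position: [0.4841, 0.1614, 0.1663]
eef_rot: [1.0, -0.0, 0.0, -0.0]
wrist_force: [-3.5, 0.4, 4.2]
finger_gap: 0.462
```

Request:
servo_tool(plan=[[-0.02,0,-0.03,0,0,0],[-0.02,0,-0.03,0,0,0]])

```text
time: 27.58
position: [0.4838, 0.1613, 0.1665]
eef_rot: [1.0, -0.0, 0.001, -0.0]
wrist_force: [0.2, 0.5, 2.2]
finger_gap: 0.459
```

Request:
servo_tool(plan=[[0,0,0,0,0,0],[0,0,0,0,0,0],[0,0,0,0,0,0],[0,0,0,0,0,0]], gripper=54)

```text
time: 27.92
position: [0.4832, 0.1612, 0.166]
eef_rot: [1.0, -0.0, -0.0, 0.0]
wrist_force: [0.8, -0.4, 0.3]
finger_gap: 0.567
```

```bash
python3 -c "
from h import *
to(.482,.1613,.1695)
cv2.imwrite('pics/side14.png',cv2.resize(env.get_image('side')[130:220,160:260,::-1],None,fx=7,fy=6))
"
```

```text
t 27.92 p [0.4832 0.1612 0.166 ] psi -90.01 zdir [-4.e-04 -3.e-04 -1.e+00] q [ 0.22 -0.16  2.01 -0.    1.29  1.79] F [ 0.85 -0.43  0.27] T [-0.079  0.148 -0.003] gap 53.9
units [-0.04  -0.003 -0.118]
```

View pics/side14.png

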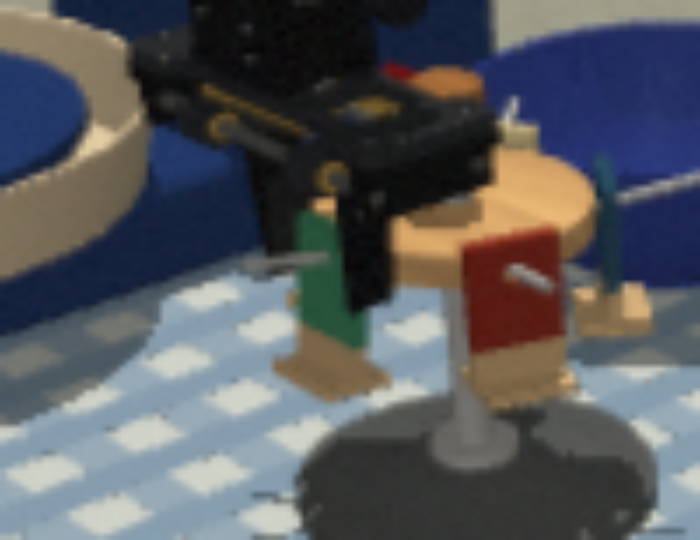

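Request:
servo_tool(plan=[[0,0,0,0,0,0],[0,0,0,0,0,0],[0,0,0,0,0,0],[0,0,0,0,0,0],[0,0,0,0,0,0],[0,0,0,0,0,0]])

```text
time: 28.47
position: [0.4833, 0.1613, 0.1663]
eef_rot: [1.0, -0.0, 0.0, 0.0]
wrist_force: [0.3, -0.1, 0.2]
finger_gap: 0.569
```

```bash
python3 -c "
from h import *
to(.482,.1613,.1695)
cv2.imwrite('pics/side15.png',cv2.resize(env.get_image('side')[130:220,160:260,::-1],None,fx=7,fy=6))
"
```

```text
t 28.47 p [0.4833 0.1613 0.1663] psi -90.01 zdir [ 1.e-04 -0.e+00 -1.e+00] q [ 0.22 -0.16  2.01 -0.    1.29  1.79] F [ 0.29 -0.08  0.17] T [-0.056  0.155 -0.028] gap 54.1
units [-0.044  0.001 -0.106]
```

View pics/side15.png

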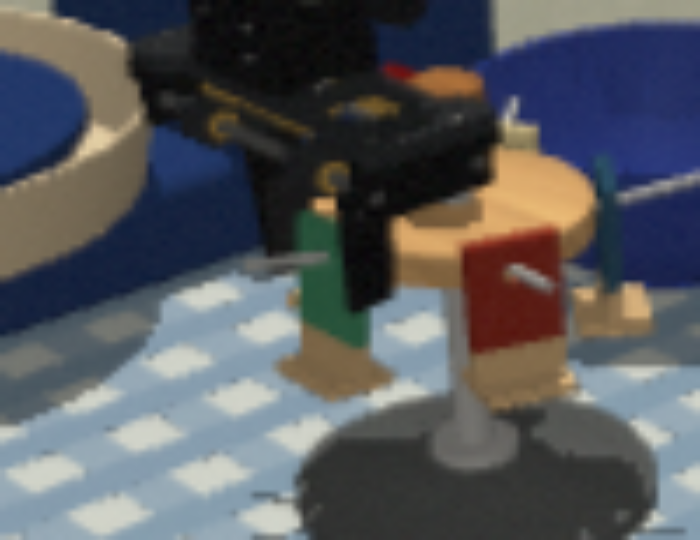

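Request:
servo_tool(plan=[[0,0,-0.1,0,0,0],[0,0,-0.3,0,0,0],[0,0,-0.6,0,0,0],[0,0,-1,0,0,0],[0,0,-1.5,0,0,0],[0,0,-2.2,0,0,0],[0,0,-2.9,0,0,0],[0,0,-3.5,0,0,0],[-0.5,0,-3.8,0,0,0],[-1.2,0,-3.8,0,0,0],[-2.2,-0.5,-3.8,0,0,0],[-3,-1.2,-3.8,0,0,0]])

```text
time: 29.52
position: [0.3926, 0.1969, 0.2823]
eef_rot: [1.0, -0.002, 0.001, -0.0]
wrist_force: [-0.4, -0.4, -0.6]
finger_gap: 0.567
```

Request:
servo_tool(plan=[[-0.5,-1,0,0,0,0],[-0.5,-2,0,0,0,0],[-0.5,-2.5,0,0,0,0],[-0.5,-2.5,0,0,0,0],[-0.5,-2.5,0,0,0,0]])

```text
time: 29.93
position: [0.3783, 0.2728, 0.2815]
eef_rot: [1.0, 0.001, 0.001, -0.0]
wrist_force: [-0.7, -0.5, 0.2]
finger_gap: 0.568
```

```bash
python3 -c "
from h import *
to(None,.1613,.1695)
cv2.imwrite('pics/side16.png',cv2.resize(env.get_image('side')[120:230,150:270,::-1],None,fx=6,fy=5))
cv2.imwrite('pics/top16.png',cv2.resize(env.get_image('top')[110:260,100:270,::-1],None,fx=4,fy=4))
"
```

```text
t 29.93 p [0.3783 0.2728 0.2815] psi -89.91 zdir [ 1.1e-03  1.0e-04 -1.0e+00] q [ 0.51 -0.33  1.96 -0.    1.51  2.08] F [-0.67 -0.5   0.24] T [-0.06   0.165  0.038] gap 54.1
```

View pics/side16.png

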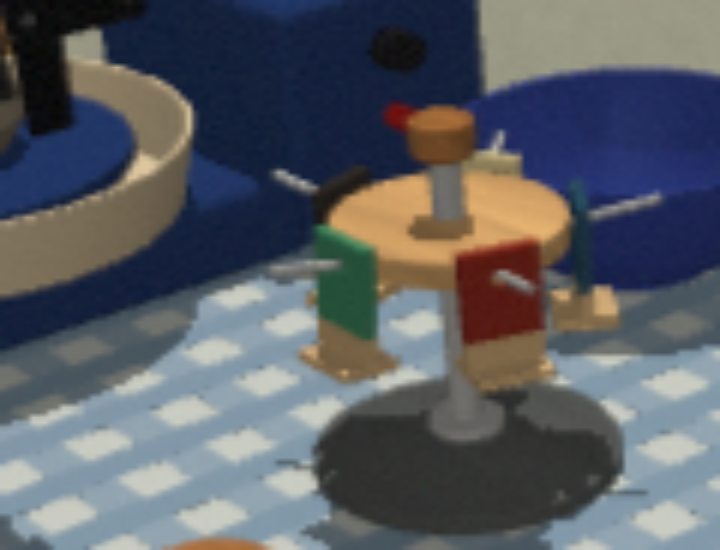

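View pics/top16.png

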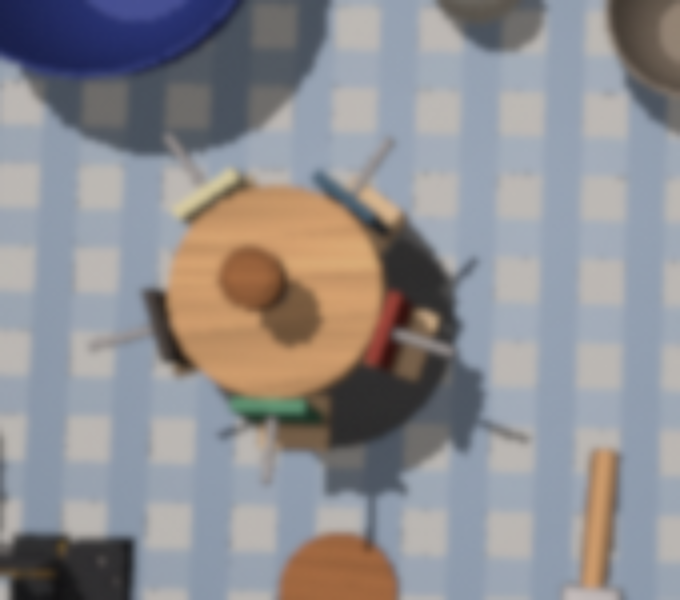

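```bash
python3 - <<'E'
from h import *
im=env.get_image("top")[:,:,::-1].copy()
hs=cv2.cvtColor(im,cv2.COLOR_BGR2HSV);m=cv2.inRange(hs,(65,70,40),(92,255,255));m[:,:140]=0;m[:190]=0;m[230:]=0;m[:,200:]=0
ys,xs=np.nonzero(m);print(xs.min(),xs.max(),ys.min(),ys.max(),xs.mean(),ys.mean())
for v in(ys.min()-.5,ys.mean(),ys.max()+.5): print(plane("top",(xs.mean(),v),.2003))
cv2.imwrite("pics/top17.png",cv2.resize(im[195:235,145:195],None,fx=12,fy=12,interpolation=0))
cv2.imwrite("pics/side17.png",cv2.resize(env.get_image("side")[155:205,195:245,::-1],None,fx=12,fy=12,interpolation=0))
print(proj("top",np.array([.4915,.1613,.1917])))
to(None,0,0)
E
```

```text
158 178 210 214 167.9264705882353 212.11764705882354
[0.49094466 0.158485   0.2003    ]
[0.4847473  0.15822671 0.2003    ]
[0.47911258 0.15799188 0.2003    ]
[167.50806473 209.44019604]
t 30.13 p [0.3787 0.2716 0.2807] psi -90.09 zdir [ 5.e-04  0.e+00 -1.e+00] q [ 0.51 -0.33  1.96 -0.    1.51  2.08] F [-0.17  0.48  0.65] T [-0.014  0.211  0.029] gap 54.1
```

View pics/top17.png

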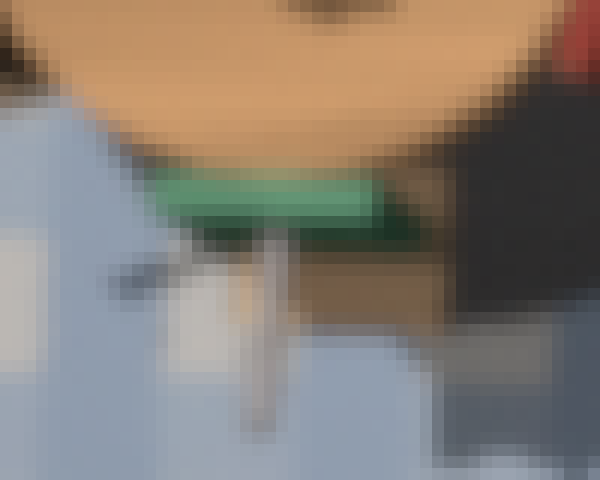

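View pics/side17.png

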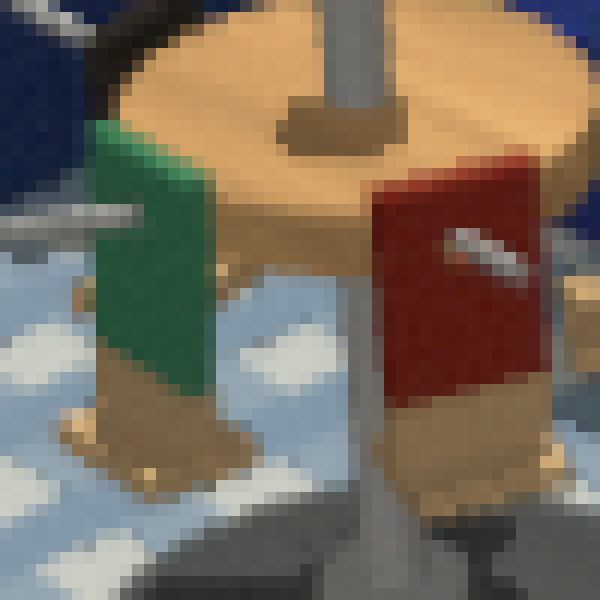

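```bash
python3 - <<'E'
from h import *
for n in("top","side"):
    cv2.imwrite(f"pics/{n}18.png",env.get_image(n)[:,:,::-1])
im=cv2.imread("pics/side18.png");cv2.imwrite("pics/c18.png",np.vstack([cv2.imread("pics/top18.png")[:280],im[:300]]))
E
```

```text
(no output)
```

View pics/c18.png

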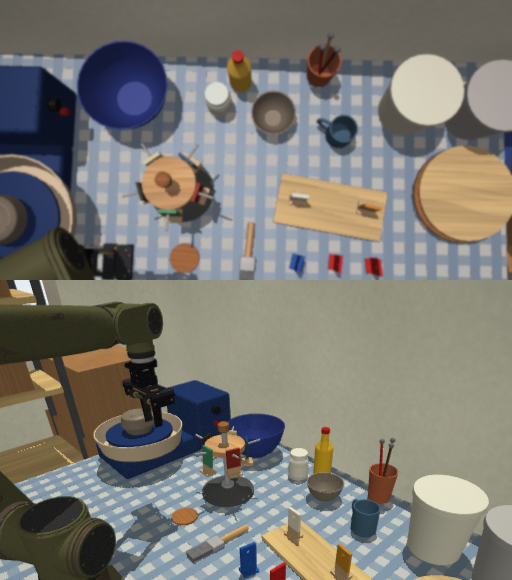

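The green tile hangs on the front peg (top px 168,212), the white and ochre tiles have not moved from (300,197) and (370,208), and the gripper is clear of everything.

```bash
python3 -c "
from station import env
print(env.close_job(), env.sense()['time'])"
```

```text
the job is handed in; nothing more can be done
the job is handed in; nothing more can be done
```

The green tile is hanging on the empty peg, which now points to the front, and I handed the job in at about 30 s.

**What I did**
- I turned the stand about 113° by its knob, then closed the fingers on the peg to line it up.
- I felt for the peg's height: its top edge is at 198 mm, so the head sits about 8 mm below the nominal 190 mm.
- I gripped the green tile by its edges and slid it along the peg until it touched the head. I then lowered it until the peg carried it, let go and lifted clear.

**Last checks**
- **Forces:** while the tile was held, the readings at the end of each move never exceeded about 5.5 N against the stand (limit 10 N). Between readings I did not see the force.
- **Peg direction:** measured before hanging, the camera fit put it within about 0.6° of straight front. The peg tips look unmoved in the later pictures.
- **Tile position:** the tile's back edge reads at 491 mm and the head's rim at 491.5 mm, so it is against the head. The fingers are well clear.
- **Other things:** the hung tiles, the board tiles and everything else look unmoved in the pictures.

**What disagreed**
- After release the tile leans slightly, its foot a few millimetres forward, because the peg is sloped and the hole is loose. It stayed steady.
- The top view puts the tile's centre about 3 mm to one side of the peg. This could be play in the hole or the uneven colour mask, and I did not settle which.

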